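Rehang the cupboard's lift-off door

ROBOT

A 6-joint arm with a two-finger parallel gripper is mounted at the origin on a cart in front of the work surface, level with it; the furniture and walls round the work are solid. World frame = base frame: x ahead of the robot, y to its left, z up, the work surface at z = 0. Lengths are in m, angles in rad, forces in N, time in s.
With the tool pointing down it reaches from about 0.35 to 0.775 m from the base axis. Payload 5.5 kg.
Tool frame: the origin (TCP) lies at the very end of the fingers, on their centre line; the grasp point (between the pads) lies env.pinch_z behind it (env.pinch_z is the distance from the TCP to the grasp point, in m); x points along the fingers, z is the direction in which the jaws open and shut, and the axes are right-handed (so a half turn about x gives the same grasp; the last joint's range is limited). The gripper opens to 85 mm and grips with 20 to 120 N. Pads are 22 mm wide; open, the fingers measure 114 mm over their backs; the gripper's body (76 mm by 85 mm) begins 54 mm behind the grasp point. The pads swing forward as they close: fully open they stand 13 mm farther back than shut.
Start: joints at [-1.332, 0.313, 0.046, 1.304, 0, 1.431], TCP at [0.213, -0.534, 0.231] pointing down, gripper open.
Joint ranges: [-2.76, 2.76], [-0.86, 1.69], [-1.03, 1.26], [-2.2, 2.34], [-1.47, 1.5], [-3.14, 3.14]. Speed limits (rad/s): [2.57, 2.57, 3.14, 3.14, 3.14, 3.14].

INTERFACE

Orientations are given as a rotation vector (axis times angle).
In Python, from bench import env gives the robot as it stands. The module is installed in compiled form; this text tells all that it offers.
- The arm moves only by the tool carry_out, never from a script. Its argument "plan" is a list of rows, each an object of numbers: "dx", "dy", "dz": the shift along the world's x, y, z in m; "twist": the turn about the world's z in degrees. In form: [{"dx": .., "dy": .., "dz": .., "twist": ..}, ...]. A call has exactly 10 rows; each row is the pose to reach, as a shift and turn from the pose measured when the call began; what a row does not reach only later rows make up. A row lasts 1/10 s, in which the tool goes at most 50 mm and 8.59 degrees, less where a joint would pass 70% of its speed; a pose out of reach is approached as far as the arm can. A call with a gripper value outside its range is refused whole. "claw" is the closure, from 0 (fully open) to 1 (shut), set as the call begins (left out, the last holds). The fingers move at their own pace and stop on an object; the grip force is fixed at half the most. Time passes only in rows, so rows that repeat a pose let the fingers close, or fill a call up. It gives the time, the measured TCP pose, the force and the opening at its end, in the units of the state.
- env.observe(): the state, without advancing time (a new reading comes with each control period).
- env.get_image(name): name is "scene" or "top"; returns a dict with "img" (400x640x3 uint8, red, green, blue), "mtx" (3x3 intrinsics, pixels), "eye" and "attitude" of the camera in the world. Camera axes: x right, y up, looking along -z (the intrinsics and any distortion apply to the point x, -y, -z); pixel columns grow to the right and rows downward; lengths in m; the calibration is good to about 2 mm. A picture is of the moment at which its call begins. There is no depth.
- env.sign_off(): hands the job in, once; it reports no verdict.
The state is a dict: "t": time; "joint_positions": joint angles; "joint_vel": joint speeds; "effort": joint torques, N m; "eef_pos": TCP position; "tcp_rot": TCP orientation; "force": force on the tool from outside, world axes, zero at the start; "moment": the same for the moment, N m; "gripper_width": finger opening in m.
Only numpy, scipy, OpenCV 4.12 (cv2) and the standard library are available. Lean on these libraries where they do the work, as an engineer would, in place of code of your own. Each camera call takes 0.05 s, during which the arm holds its last target.

TASK

Lift the blue door out of the grey rack and hang it back on the small desk cupboard by lowering both of its knuckles fully down onto the two brass hinge pins, then swing it shut against the rubber stops and let go. The hinge strip may have been screwed on a little forward or back, so feel for the pins: lower the door gently, keep hold of it until it is right down, never force or drop it, and leave the other things on the desk where they are.

Things in the scene. Friction and masses are not known exactly. Their poses are not given: they have to be found in the camera images.
- cabinet: small open-fronted wooden cupboard, fixed, 100 deep x 150 wide x 162 mm high. Origin: centre of its underside; x to its back, y to its left (hinge side), z up; front face at x = -50 mm. Two rubber stops at the right of the front stand 8 mm proud: the shut door lies against them, its middle plane about 14 mm before the front face, its underside 12 mm above the desk.
- pin_rearmost (a point): reference mark on the cupboard, 5 mm before its front face and 88 mm left of its middle, level with the foot of the lower hinge pin (top of its shoulder, z = 28 mm). The pins stand 3 to 15 mm in front of it (cupboard's -x; exact in y and z), depending on where the slotted hinge strip was screwed: see or feel for them. The mark does not follow the strip.
- pin_rearmost_top (a point): as pin_rearmost, level with the tip of the upper pin (z = 134 mm). Two upright brass pins on one vertical axis, one 90 mm above the other, each 6 mm thick, 16 mm tall, tips nearly flat, standing on 13 mm wide steel shoulders whose tops are 28 and 118 mm above the desk, on a steel strip on the cupboard's left side.
- door_center (a point): centre of the door's leaf, half-way up; z up, y towards the knuckles, x to the back (knob faces -x). Leaf blue with white edging, 12 thick x 150 wide x 146 mm high, 0.14 to 0.28 kg; brass knob, 18 mm across and 18 mm proud, 60 mm from centre towards the free edge. The door stands upright in the rack, leaf underside 6 mm above the desk; grip it by its top edge.
- door_knuckle (a point): mouth (underside) of the lower knuckle's bore, same axes as the door. Two steel knuckles, 19 mm across, 20 mm tall, bores 7.8 mm wide, 18 mm deep, open below (0.9 mm play round a pin), on one axis 88 mm from the leaf's centre along y, in its middle plane; mouths 57 mm below and 33 mm above the centre. Hung, this point is at the lower pin's foot.
- door: origin at the centre of the leaf's underside (73 mm below door_center), same axes. Hung and shut, its axes are parallel to the cupboard's. It opens by the free edge swinging to the cupboard's -x (clockwise from above), to 1.6 rad or more; it swings freely. Hung open, push it shut on its knob side. Pressed at the hinge, the leaf twists in a light grip: hold firmly, near the knuckles.
- rack: grey plastic stand, fixed, base 110 x 70 x 6 mm, with two walls 46 mm high along its x and a 14.4 mm slot between them, 40 mm deep, in which the door stands. Origin: centre of its underside; x along the slot, the door's knuckles at the +x end.
- mug: green mug, 86 mm wide, 94 mm high, origin at the centre of its underside; leave alone
- hub: black four-port hub 92 x 34 x 14 mm, lying, origin at the centre of its underside; leave alone
- mouse: black computer mouse 120 x 66 x 39 mm, origin at the centre of its underside; leave alone
- marker: green and white felt marker 130 mm long, 16 mm thick, lying; leave alone
- eraser: eraser 46 x 19 x 12 mm, lying; leave alone

How it is judged:
By the outcome, as a careful person would: the job done as asked, in the order asked, and still so for the second after the job is handed in, with the robot touching nothing.
It also fails if it takes over 64 s, if anything falls off the work surface, if the arm or the gripper's body presses on something with over 40 N, if the wrist force passes 120 N, or if a joint passes its speed limit or range.

## Working session

There is one attempt and no reset: what is moved stays moved. The work goes in short steps, Python scripts to look and compute and a tool call to move; the robot and the scene stay as the last step left them, time stands still between calls to the robot, and variables do not carry over. Pictures are saved under pics/ and viewed, and the job is handed in when it is done.

Besides the shell and the picture viewer there is one more tool, called after ">>>" by a JSON object that holds its "name" and its "arguments", one argument or row to a line. carry_out: Moves the arm, as the interface text tells. Its arguments: {"type":"object","properties":{"plan":{"type":"array"},"claw":{"type":"number"}},"required":["plan"]}

```bash
ls; mkdir -p pics; python3 - <<'E'
from bench import env
import cv2
s=env.observe()
for k in s: print(k,s[k])
print(env.pinch_z)
for n in("scene","top"):
    d=env.get_image(n)
    print(n,d["mtx"],d["eye"],d["attitude"],[k for k in d])
    cv2.imwrite(f"pics/{n}0.png",d["img"][:,:,::-1])
E
```

```text
pics
t 0.0
joint_positions [-1.33160667e+00  3.14040299e-01  4.49416833e-02  1.30360752e+00
 -3.58233245e-05  1.43119205e+00]
joint_vel [ 0.00083578  0.00020032  0.00031933  0.00042896 -0.00050471  0.00041306]
effort [-2.08617882e-05 -4.80629468e+01  2.98530793e+01  1.95991178e-02
 -3.57660099e-05  1.30062936e-06]
eef_pos [ 0.21248597 -0.53372337  0.23037094]
tcp_rot [ 0.92703298  1.36639775 -0.92496271]
force [-0.66873223 -0.73456082 -0.47793113]
moment [-0.00789729 -0.03046707 -0.00250603]
gripper_width 0.08537956283795296
0.0187
scene [[500.78401402   0.         323.83127503]
 [  0.         500.78401402 198.36036646]
 [  0.           0.           1.        ]] [-0.09577741 -1.29984691  0.73736796] [ 1.15439043 -0.25425242 -0.36640992] ['img', 'mtx', 'eye', 'attitude']
top [[407.11380495   0.         324.29773143]
 [  0.         407.11380495 204.4165817 ]
 [  0.           0.           1.        ]] [0.4529153  0.03287499 1.20858022] [ 0.04427186 -0.07620578 -1.54103889] ['img', 'mtx', 'eye', 'attitude']
```

View pics/scene0.png

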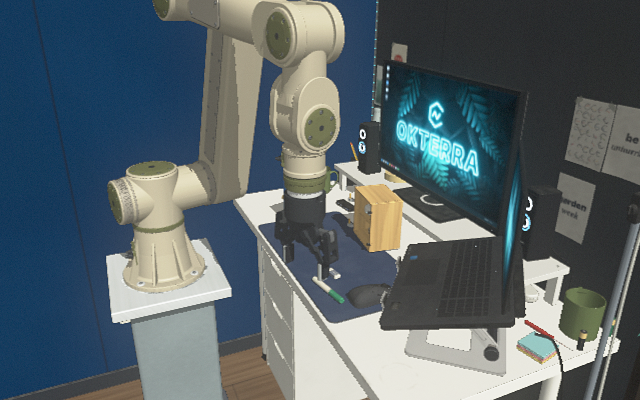

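View pics/top0.png

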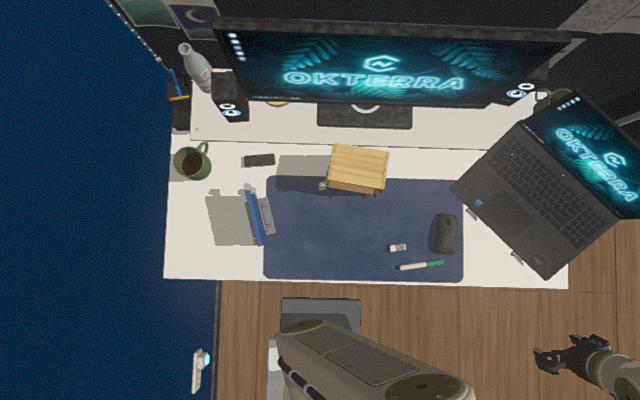

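The top view shows the rack and door at about (257,215), the cupboard at about (358,168) with its hinge at about (323,186), the mug at (192,162), and the gripper at the lower right. Next I'll write helpers and zoom in.

```bash
cat > h.py <<'E'
import numpy as np, cv2
from scipy.spatial.transform import Rotation as R
from scipy.optimize import least_squares
from bench import env
def cam(d):
    Rm=R.from_rotvec(d["attitude"]).as_matrix(); return d["mtx"],np.array(d["eye"]),Rm
def proj(d,P):
    K,e,Rm=cam(d); q=(np.atleast_2d(P)-e)@Rm; q=q*[1,-1,-1]
    u=q@K.T; return u[:,:2]/u[:,2:]
def ray(d,uv,z):
    K,e,Rm=cam(d); q=np.linalg.solve(K,[uv[0],uv[1],1])*[1,-1,-1]; r=Rm@q
    return e+r*(z-e[2])/r[2]
def crop(d,x0,y0,w,h,s,name):
    c=d["img"][y0:y0+h,x0:x0+w,::-1]; cv2.imwrite("pics/"+name,cv2.resize(c,None,fx=s,fy=s,interpolation=cv2.INTER_CUBIC))
def rz(a): return np.array([[np.cos(a),-np.sin(a)],[np.sin(a),np.cos(a)]])
E
python3 - <<'E'
from h import *
d=env.get_image("top"); e=env.get_image("scene")
crop(d,160,130,130,120,6,"t1.png"); crop(d,300,130,110,80,7,"t2.png")
crop(e,330,170,90,90,6,"s1.png")
s=env.observe(); print(proj(d,s["eef_pos"]),proj(e,s["eef_pos"]))
print(R.from_rotvec(s["tcp_rot"]).as_matrix().round(3))
E
```

```text
[[551.0835035  343.86484254]] [[305.04837749 276.12235091]]
[[-0.     0.929  0.37 ]
 [ 0.001  0.37  -0.929]
 [-1.     0.    -0.001]]
```

View pics/t1.png

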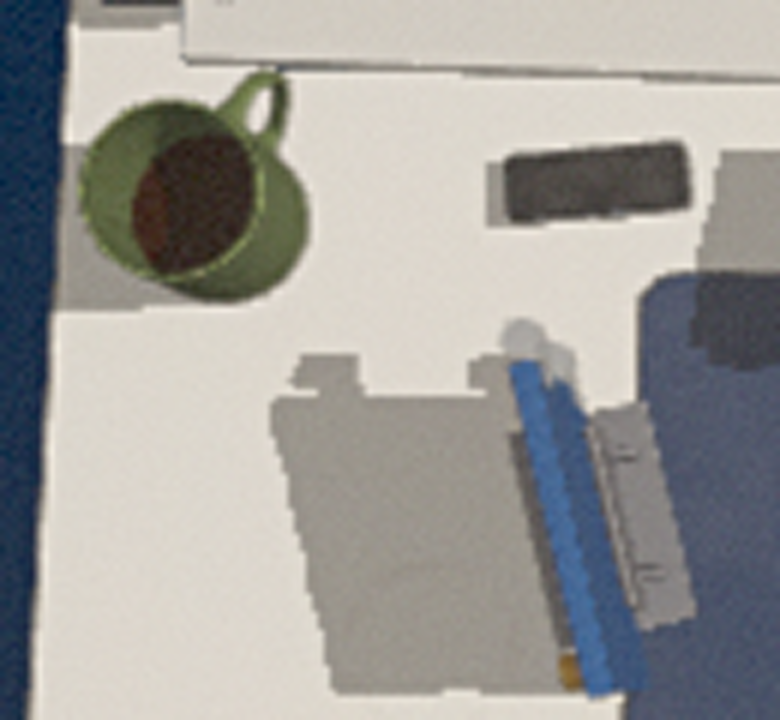

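View pics/t2.png

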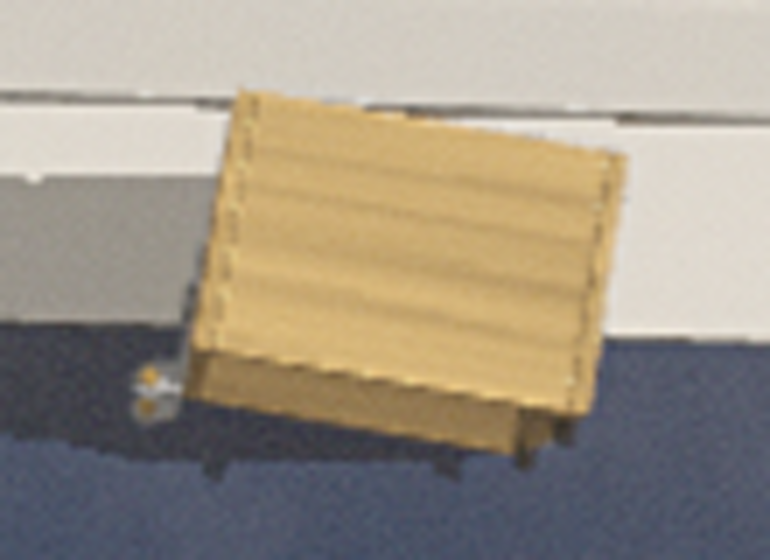

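View pics/s1.png

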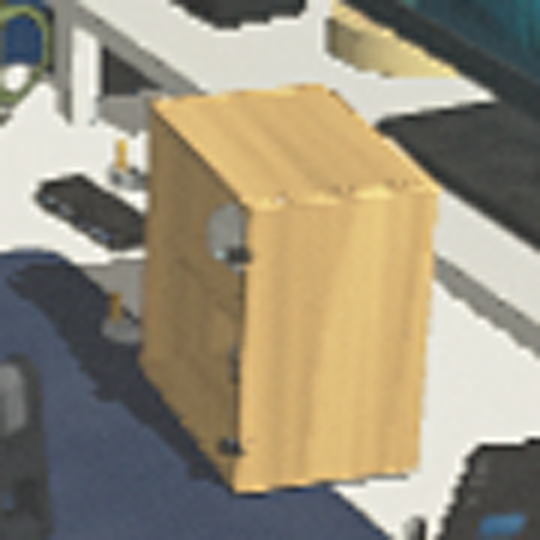

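```bash
python3 - <<'E'
from h import *
d=env.get_image("top"); e=env.get_image("scene")
def T(c,s,o): return np.array(c)/s+np.array(o)-0.5+0.5/s
o2=(300,130);o1=(160,130);os=(330,170)
# cabinet
loc=np.array([[50,75,162],[50,-75,162],[-50,-75,162],[-50,75,162]])/1000
pt=T([(240,92),(626,153),(588,413),(195,350)],7,o2)
locs=np.array([[50,75,162],[50,-75,162],[-50,-75,162],[-50,75,162],[-50,-75,0],[50,-75,0]])/1000
ps=T([(322,84),(440,190),(247,208),(153,100),(237,492),(416,470)],6,os)
def w(p,l): 
    q=np.array(l,float).copy(); q[:,:2]=q[:,:2]@rz(p[2]).T+p[:2]; return q
for nm,f in(("top",lambda p:(proj(d,w(p,loc))-pt).ravel()),("both",lambda p:np.r_[(proj(d,w(p,loc))-pt).ravel(),(proj(e,w(p,locs))-ps).ravel()])):
    r=least_squares(f,[.6,-.05,-.1]); print(nm,r.x,np.degrees(r.x[2]),r.fun.round(1))
c=r.x
pinobs_t=T([(150,375),(147,407)],7,o2); pinobs_s=T([(120,141),(115,296)],6,os)
for a in (3,6,9,12,15):
    P=w(c,np.array([[-55-a,88,134],[-55-a,88,44]])/1000)
    print(a,(proj(d,P)-pinobs_t).round(1).tolist(),(proj(e,P)-pinobs_s).round(1).tolist(),P[0].round(4))
# door
ld=np.array([[-6,75,152],[6,75,152],[6,-75,152],[-6,-75,152]])/1000
pd=T([(510,363),(540,360),(612,690),(588,697)],6,o1)
r=least_squares(lambda p:(proj(d,w(p,ld))-pd).ravel(),[.45,.2,-1.3]);print("door",r.x,np.degrees(r.x[2]),r.fun.round(1))
print("knuckle tops", w(r.x,np.array([[0,88,132]])/1000), T([(524,338)],6,o1)-proj(d,w(r.x,np.array([[0,88,132]])/1000)))
print("scene px door", proj(e,w(r.x,ld)))
E
```

```text
top [ 0.63817026 -0.07350205 -0.13009783] -7.454056861450663 [-0.8 -0.5  0.7 -0.   0.5  0.4 -0.4  0.2]
both [ 0.63880569 -0.07326327 -0.13615906] -7.801339357499776 [-0.8 -0.9  0.7 -0.1  0.3  0.3 -0.6 -0.3 -0.  -0.5 -0.1 -0.6  0.4 -0.1
 -1.2 -0.2 -0.3  1.7  0.3  1.2]
3 [[0.3, -0.3], [0.2, -0.8]] [[0.3, -0.1], [0.4, -0.5]] [0.5933 0.0218 0.134 ]
6 [[0.1, 0.8], [0.1, 0.2]] [[-0.6, -0.0], [-0.5, -0.4]] [0.5903 0.0222 0.134 ]
9 [[-0.1, 2.0], [-0.1, 1.3]] [[-1.4, 0.1], [-1.4, -0.3]] [0.5873 0.0226 0.134 ]
12 [[-0.3, 3.1], [-0.3, 2.3]] [[-2.3, 0.2], [-2.2, -0.2]] [0.5844 0.023  0.134 ]
15 [[-0.5, 4.2], [-0.4, 3.3]] [[-3.2, 0.3], [-3.1, -0.1]] [0.5814 0.0234 0.134 ]
door [ 0.49573115  0.19516348 -1.30887091] -74.99277907483446 [ 0.1 -0.3 -0.4 -0.8  0.4  0.6 -0.2  0.5]
knuckle tops [[0.58072975 0.21795027 0.132     ]] [[-0.24789213  0.49917553]]
scene px door [[317.63167242 169.7125183 ]
 [319.77223921 170.61899239]
 [284.44343428 179.91584744]
 [282.37166929 178.91398183]]
```

>>> {"name": "carry_out", "arguments": {
  "plan": [
    {"dx": 0.01, "dy": 0.02, "dz": 0.01, "twist": 0},
    {"dx": 0.027, "dy": 0.06, "dz": 0.02, "twist": 0},
    {"dx": 0.045, "dy": 0.1, "dz": 0.03, "twist": 0},
    {"dx": 0.063, "dy": 0.14, "dz": 0.03, "twist": -1},
    {"dx": 0.082, "dy": 0.18, "dz": 0.03, "twist": -2},
    {"dx": 0.1, "dy": 0.22, "dz": 0.03, "twist": -3},
    {"dx": 0.118, "dy": 0.26, "dz": 0.03, "twist": -4},
    {"dx": 0.136, "dy": 0.3, "dz": 0.03, "twist": -5},
    {"dx": 0.15, "dy": 0.33, "dz": 0.03, "twist": -6},
    {"dx": 0.16, "dy": 0.35, "dz": 0.03, "twist": -6.7}
  ],
  "claw": 0
}}

```text
t: 1.3
eef_pos: [0.373, -0.1819, 0.2613]
tcp_rot: [1.014, 1.322, -1.012]
force: [0.1, -1.1, 0.2]
gripper_width: 0.0857
```

```bash
python3 - <<'E'
from h import *
s=env.observe(); print(s["t"],s["eef_pos"],s["joint_positions"],R.from_rotvec(s["tcp_rot"]).as_matrix().round(3))
E
```

```text
1.3 [ 0.37300034 -0.18187451  0.26127434] [-6.48231404e-01 -6.02262528e-03 -2.61568431e-01  1.31521227e+00
  7.57573771e-04  2.23011210e+00] [[ 0.     0.966  0.26 ]
 [ 0.001  0.26  -0.966]
 [-1.     0.001 -0.   ]]
```

>>> {"name": "carry_out", "arguments": {
  "plan": [
    {"dx": 0.012, "dy": 0.025, "dz": 0, "twist": 8},
    {"dx": 0.024, "dy": 0.05, "dz": 0, "twist": 16.4},
    {"dx": 0.036, "dy": 0.075, "dz": 0, "twist": 24.8},
    {"dx": 0.048, "dy": 0.1, "dz": 0, "twist": 33.2},
    {"dx": 0.06, "dy": 0.125, "dz": 0, "twist": 41.6},
    {"dx": 0.072, "dy": 0.15, "dz": 0, "twist": 50},
    {"dx": 0.084, "dy": 0.175, "dz": 0, "twist": 58.4},
    {"dx": 0.096, "dy": 0.2, "dz": 0, "twist": 66.8},
    {"dx": 0.108, "dy": 0.225, "dz": 0, "twist": 75.2},
    {"dx": 0.12, "dy": 0.25, "dz": 0, "twist": 83.6}
  ]
}}

```text
t: 2.3
eef_pos: [0.4933, 0.0692, 0.2613]
tcp_rot: [-0.123, 1.568, 0.124]
force: [0.4, 0.3, -0.1]
gripper_width: 0.0854
```

>>> {"name": "carry_out", "arguments": {
  "plan": [
    {"dx": 0.007, "dy": 0.02, "dz": 0, "twist": 8},
    {"dx": 0.015, "dy": 0.04, "dz": 0, "twist": 16.4},
    {"dx": 0.023, "dy": 0.06, "dz": 0, "twist": 24.8},
    {"dx": 0.03, "dy": 0.08, "dz": 0, "twist": 33.2},
    {"dx": 0.038, "dy": 0.1, "dz": 0, "twist": 41.6},
    {"dx": 0.045, "dy": 0.115, "dz": 0, "twist": 50},
    {"dx": 0.05, "dy": 0.13, "dz": 0, "twist": 58.4},
    {"dx": 0.055, "dy": 0.14, "dz": 0, "twist": 66.8},
    {"dx": 0.057, "dy": 0.142, "dz": 0, "twist": 75.2},
    {"dx": 0.057, "dy": 0.142, "dz": 0, "twist": 83.6}
  ]
}}

```text
t: 3.3
eef_pos: [0.5505, 0.2119, 0.2609]
tcp_rot: [-1.248, 1.185, 1.249]
force: [-0.5, 1.0, -0.9]
gripper_width: 0.0853
```

```bash
python3 - <<'E'
from h import *
s=env.observe(); print(s["t"],s["eef_pos"],s["joint_positions"],R.from_rotvec(s["tcp_rot"]).as_matrix().round(3))
M=R.from_rotvec(s["tcp_rot"]).as_matrix(); print("tool z yaw",np.degrees(np.arctan2(M[1,2],M[0,2])))
d=env.get_image("top"); e=env.get_image("scene")
crop(d,160,130,250,120,3,"t3.png"); crop(e,240,130,180,140,4,"s3.png")
E
```

```text
3.3 [0.55051703 0.21186135 0.26092883] [ 2.31416750e-01  3.38289107e-01  1.53265108e-01  1.38664024e+00
 -1.70391421e-04  1.78517395e-01] [[-0.001 -0.999 -0.053]
 [-0.    -0.053  0.999]
 [-1.     0.001 -0.   ]]
tool z yaw 93.0309216499583
```

View pics/t3.png

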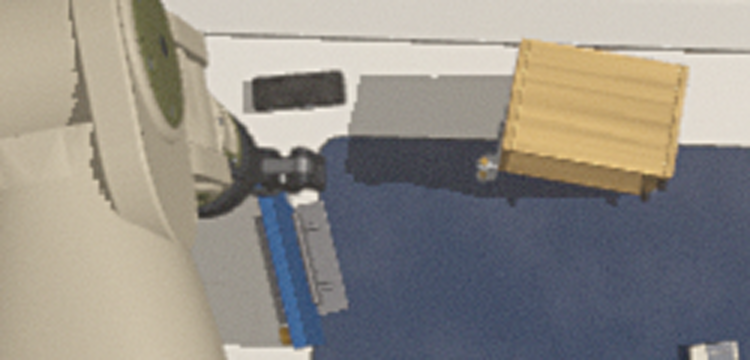

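View pics/s3.png

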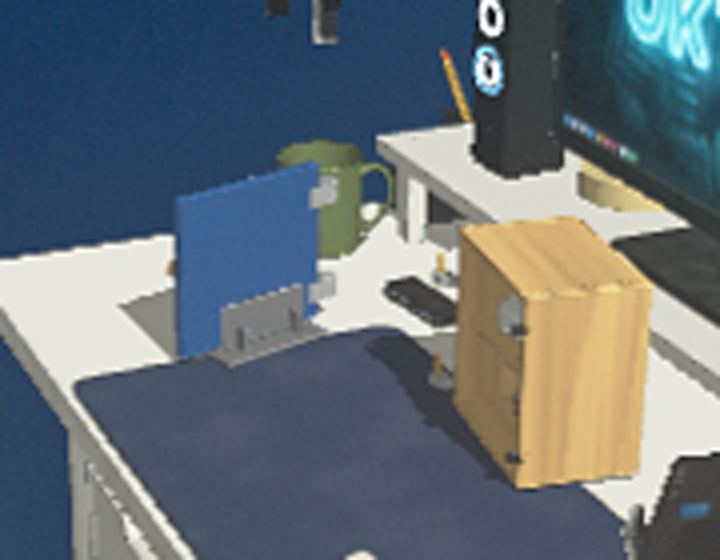

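The scene view now shows the door (leaf corners at crop (178,197), (317,163) and (180,355)), and both pins at (440,262) and (437,365). I'll zoom in to refine.

```bash
python3 - <<'E'
from h import *
d=env.get_image("top"); e=env.get_image("scene")
crop(e,278,165,50,58,10,"s4.png"); crop(e,338,186,30,46,12,"s5.png"); crop(d,312,172,24,24,24,"t5.png")
E
```

```text
(no output)
```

View pics/s4.png

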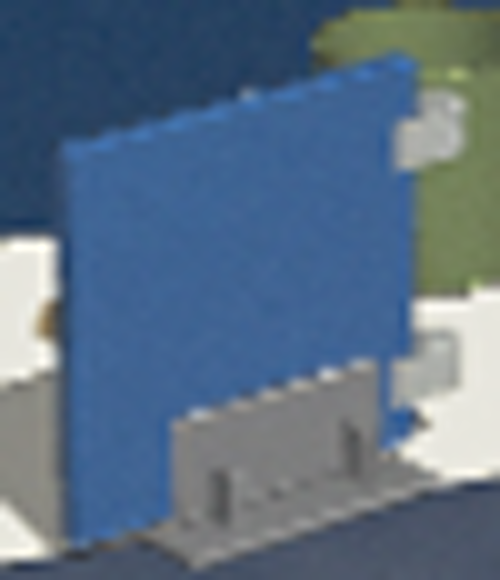

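View pics/s5.png

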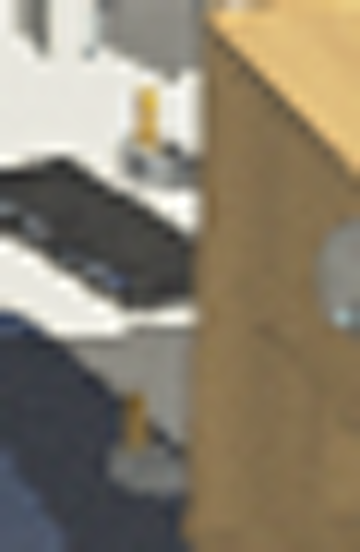

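View pics/t5.png

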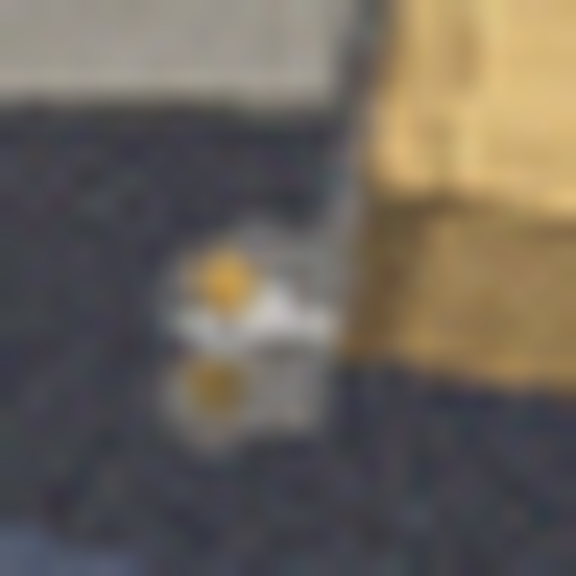

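```bash
cat >> h.py <<'E'
def T(c,s,o): return (np.array(c,float)/s+np.array(o)-0.5)
def w(p,l):
    q=np.array(l,float)/1000; q[:,:2]=q[:,:2]@rz(p[2]).T+p[:2]; return q
E
python3 - <<'E'
from h import *
d=env.get_image("top"); e=env.get_image("scene")
# T: corner-of-pixel convention: cv2 resize center: (c+.5)/s-.5
pt=T([(223,280),(217,383)],24,(312,172)); ps=T([(148,88),(134,393)],12,(338,186))
def f(p):
    P=np.array([[p[0],p[1],.134],[p[0],p[1],.044]])
    Pt=P-[0,0,.002]
    return np.r_[(proj(d,Pt)-pt).ravel(),(proj(e,P)-ps).ravel()]
r=least_squares(f,[.59,.02]);print("pin",r.x,r.fun.round(2))
for z,uv in zip((.132,.042),pt): print(ray(d,uv,z))
for z,uv in zip((.134,.044),ps): print(ray(e,uv,z))
# door: top corners from both
ld=[[-6,75,152],[6,75,152],[6,-75,152],[-6,-75,152]]
pd=(np.array([(510,363),(540,360),(612,690),(588,697)])+.5)/6+[160,130]-.5
ls=[[6,-75,152],[6,75,152],[6,-75,6],[6,75,6]]
psd=T([(65,145),(413,65),(65,545),(413,435)],10,(278,165))
def g(p): return np.r_[(proj(d,w(p,ld))-pd).ravel(),(proj(e,w(p,ls))-psd).ravel()]
r=least_squares(g,[.49,.19,-1.3]);print("door",r.x,np.degrees(r.x[2]),r.fun.round(2))
r2=least_squares(lambda p:g(p)[8:],[.49,.19,-1.3]);print("door scene",r2.x,np.degrees(r2.x[2]),r2.fun.round(2))
print(w(r.x,[[0,58,130],[0,88,16]]))
E
```

```text
pin [0.59256807 0.02277865] [ 0.07  0.07 -0.08 -0.21 -0.26  0.07  0.13  0.11]
[0.5927555 0.022983  0.132    ]
[0.59196831 0.02251891 0.042     ]
[0.59362818 0.02302397 0.134     ]
[0.59254442 0.02369874 0.044     ]
door [ 0.49487538  0.19593537 -1.31125999] -75.12966316101746 [-0.12  0.05 -0.6  -0.5   0.01  0.9  -0.55  0.81  0.09  0.86  0.69 -0.4
  1.04  0.77  0.49  0.86]
door scene [ 0.49499255  0.20143786 -1.31971109] -75.61387558504602 [-0.57  0.27  0.19 -0.84  0.4   0.08  0.    0.34]
[[0.5509329  0.21082005 0.13      ]
 [0.57992818 0.21851903 0.016     ]]
```

>>> {"name": "carry_out", "arguments": {
  "plan": [
    {"dx": 0, "dy": -0.001, "dz": 0, "twist": 6},
    {"dx": 0, "dy": -0.001, "dz": 0, "twist": 11.8},
    {"dx": 0, "dy": -0.001, "dz": -0.02, "twist": 11.8},
    {"dx": 0, "dy": -0.001, "dz": -0.05, "twist": 11.8},
    {"dx": 0, "dy": -0.001, "dz": -0.08, "twist": 11.8},
    {"dx": 0, "dy": -0.001, "dz": -0.105, "twist": 11.8},
    {"dx": 0, "dy": -0.001, "dz": -0.125, "twist": 11.8},
    {"dx": 0, "dy": -0.001, "dz": -0.14, "twist": 11.8},
    {"dx": 0, "dy": -0.001, "dz": -0.15, "twist": 11.8},
    {"dx": 0, "dy": -0.001, "dz": -0.15, "twist": 11.8}
  ]
}}

```text
t: 4.6
eef_pos: [0.5493, 0.2098, 0.11]
tcp_rot: [-1.389, 1.084, 1.392]
force: [-0.1, -0.8, -0.7]
gripper_width: 0.0853
```

```bash
python3 - <<'E'
from h import *
s=env.observe(); print(s["t"],s["eef_pos"],s["force"],s["moment"])
M=R.from_rotvec(s["tcp_rot"]).as_matrix(); print("tool z yaw",np.degrees(np.arctan2(M[1,2],M[0,2])))
d=env.get_image("top"); e=env.get_image("scene")
crop(d,200,150,100,120,5,"t6.png"); crop(e,260,110,100,120,5,"s6.png")
E
```

```text
4.6 [0.54932102 0.20978802 0.10996617] [-0.14056306 -0.80939709 -0.67401996] [ 0.04431122  0.0164596  -0.02764046]
tool z yaw 104.22299824310328
```

View pics/s6.png

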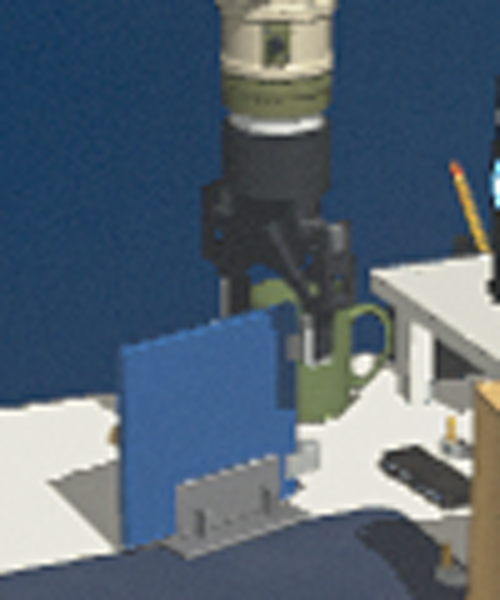

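View pics/t6.png

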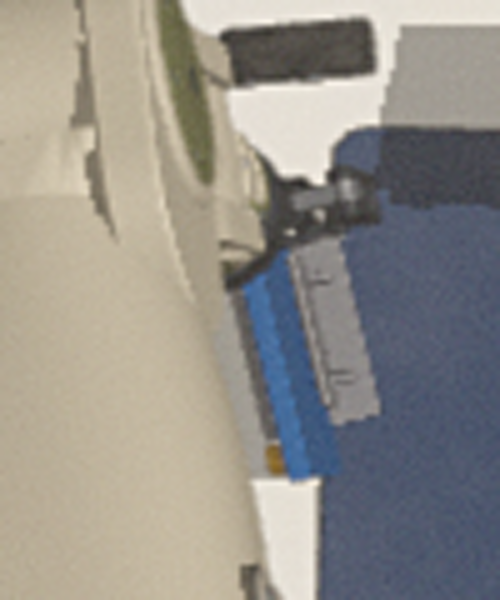

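The fingers straddle the leaf near the knuckles in both views, so I'll close.

>>> {"name": "carry_out", "arguments": {
  "plan": [
    {"dx": 0, "dy": 0, "dz": 0, "twist": 0.5},
    {"dx": 0, "dy": 0, "dz": 0, "twist": 0.5},
    {"dx": 0, "dy": 0, "dz": 0, "twist": 0.5},
    {"dx": 0, "dy": 0, "dz": 0, "twist": 0.5},
    {"dx": 0, "dy": 0, "dz": 0, "twist": 0.5},
    {"dx": 0, "dy": 0, "dz": 0, "twist": 0.5},
    {"dx": 0, "dy": 0, "dz": 0, "twist": 0.5},
    {"dx": 0, "dy": 0, "dz": 0, "twist": 0.5},
    {"dx": 0, "dy": 0, "dz": 0, "twist": 0.5},
    {"dx": 0, "dy": 0, "dz": 0, "twist": 0.5}
  ],
  "claw": 1
}}

```text
t: 5.7
eef_pos: [0.5508, 0.2103, 0.1121]
tcp_rot: [-1.397, 1.076, 1.396]
force: [0.6, 1.5, 3.3]
gripper_width: 0.0112
```

>>> {"name": "carry_out", "arguments": {
  "plan": [
    {"dx": 0, "dy": 0, "dz": 0.003, "twist": 0},
    {"dx": 0, "dy": 0, "dz": 0.008, "twist": 0},
    {"dx": 0, "dy": 0, "dz": 0.016, "twist": 0},
    {"dx": 0, "dy": 0, "dz": 0.024, "twist": 0},
    {"dx": 0, "dy": 0, "dz": 0.032, "twist": 0},
    {"dx": 0, "dy": 0, "dz": 0.04, "twist": 0},
    {"dx": 0, "dy": 0, "dz": 0.048, "twist": 0},
    {"dx": 0, "dy": 0, "dz": 0.055, "twist": 0},
    {"dx": 0, "dy": 0, "dz": 0.06, "twist": 0},
    {"dx": 0, "dy": 0, "dz": 0.06, "twist": 0}
  ]
}}

```text
t: 6.7
eef_pos: [0.5513, 0.2104, 0.1731]
tcp_rot: [-1.397, 1.074, 1.395]
force: [-0.2, 0.5, -2.7]
gripper_width: 0.0114
```

```bash
python3 - <<'E'
from h import *
s=env.observe(); print(s["t"],s["eef_pos"],s["force"],s["moment"],s["gripper_width"])
M=R.from_rotvec(s["tcp_rot"]).as_matrix(); print("tool z yaw",np.degrees(np.arctan2(M[1,2],M[0,2])))
d=env.get_image("top"); e=env.get_image("scene")
crop(d,200,150,100,120,5,"t7.png"); crop(e,260,110,100,120,5,"s7.png")
E
```

```text
6.7 [0.55134644 0.21040262 0.17308414] [-0.18842441  0.48599584 -2.72832517] [ 0.00128748 -0.17849897  0.01965176] 0.011436626866399322
tool z yaw 104.75284565591107
```

View pics/s7.png

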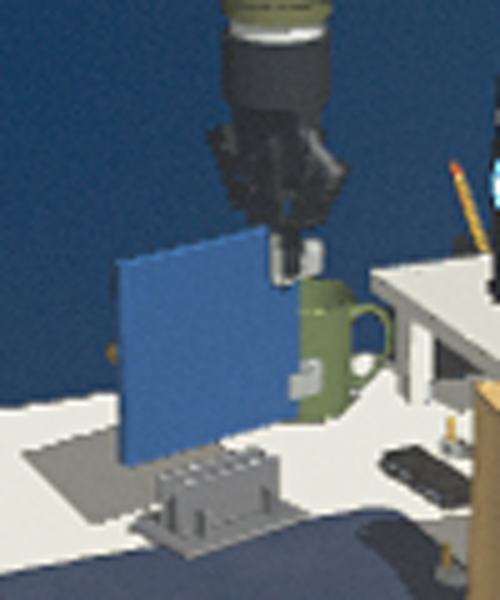

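View pics/t7.png

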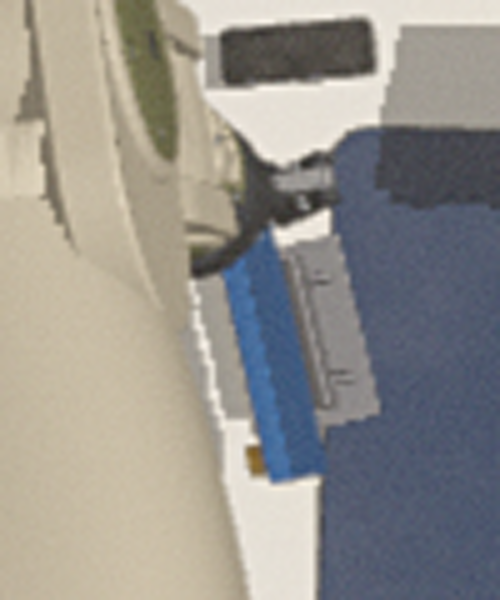

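>>> {"name": "carry_out", "arguments": {
  "plan": [
    {"dx": 0, "dy": -0.008, "dz": 0, "twist": -1},
    {"dx": -0.001, "dy": -0.022, "dz": 0, "twist": -3},
    {"dx": -0.002, "dy": -0.04, "dz": 0, "twist": -6},
    {"dx": -0.004, "dy": -0.06, "dz": 0, "twist": -10},
    {"dx": -0.005, "dy": -0.08, "dz": 0, "twist": -14},
    {"dx": -0.006, "dy": -0.1, "dz": 0, "twist": -18},
    {"dx": -0.008, "dy": -0.118, "dz": 0, "twist": -21},
    {"dx": -0.009, "dy": -0.132, "dz": 0, "twist": -23.5},
    {"dx": -0.01, "dy": -0.141, "dz": 0, "twist": -24.7},
    {"dx": -0.01, "dy": -0.145, "dz": 0, "twist": -25}
  ]
}}

```text
t: 7.8
eef_pos: [0.5406, 0.0642, 0.172]
tcp_rot: [-1.075, 1.289, 1.075]
force: [0.4, 0.7, -2.8]
gripper_width: 0.0113
```

>>> {"name": "carry_out", "arguments": {
  "plan": [
    {"dx": 0, "dy": 0, "dz": -0.002, "twist": 0},
    {"dx": 0, "dy": 0, "dz": -0.006, "twist": 0},
    {"dx": 0, "dy": 0, "dz": -0.011, "twist": 0},
    {"dx": 0, "dy": 0, "dz": -0.016, "twist": 0},
    {"dx": 0, "dy": 0, "dz": -0.021, "twist": 0},
    {"dx": 0, "dy": 0, "dz": -0.026, "twist": 0},
    {"dx": 0, "dy": 0, "dz": -0.029, "twist": 0},
    {"dx": 0, "dy": 0, "dz": -0.031, "twist": 0},
    {"dx": 0, "dy": 0, "dz": -0.031, "twist": 0},
    {"dx": 0, "dy": 0, "dz": -0.031, "twist": 0}
  ]
}}

```text
t: 8.8
eef_pos: [0.5407, 0.0641, 0.1411]
tcp_rot: [-1.075, 1.289, 1.074]
force: [0.5, 0.6, -2.4]
gripper_width: 0.0109
```

```bash
python3 - <<'E'
from h import *
s=env.observe(); print(s["t"],s["eef_pos"],s["force"],s["moment"],s["gripper_width"])
M=R.from_rotvec(s["tcp_rot"]).as_matrix(); print(M.round(4),"tool z yaw",np.degrees(np.arctan2(M[1,2],M[0,2])))
d=env.get_image("top"); e=env.get_image("scene")
crop(d,270,150,80,90,7,"t8.png"); crop(e,280,150,90,90,7,"s8.png")
E
```

```text
8.8 [0.54067653 0.06412302 0.14113295] [ 0.47569057  0.58091224 -2.36977683] [ 0.01488205 -0.08893909  0.01849606] 0.010941754157616489
[[ 6.000e-04 -9.837e-01  1.799e-01]
 [-2.000e-04  1.799e-01  9.837e-01]
 [-1.000e+00 -6.000e-04 -1.000e-04]] tool z yaw 79.63603253200169
```

View pics/s8.png

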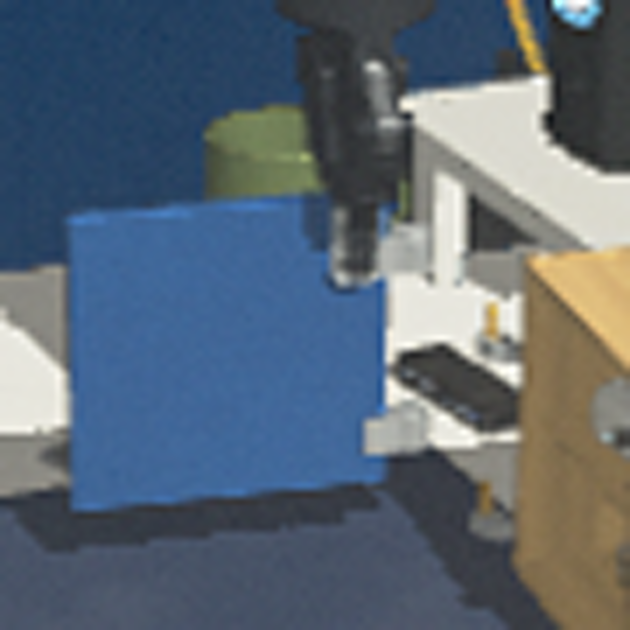

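View pics/t8.png

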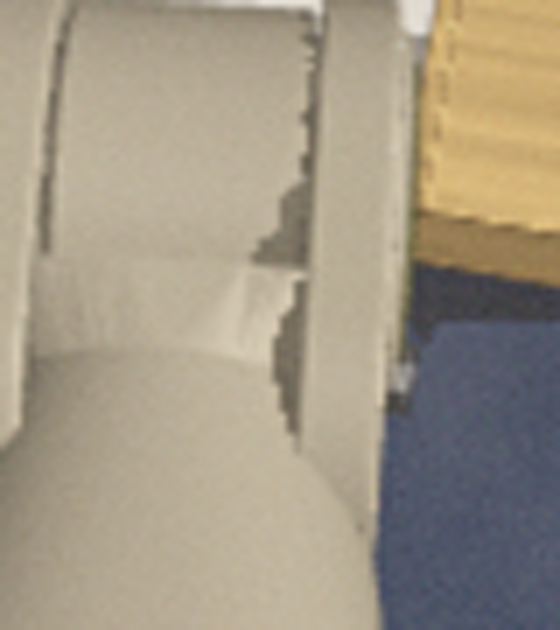

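```bash
python3 - <<'E'
from h import *
e=env.get_image("scene")
crop(e,286,174,62,52,12,"s9.png")
s=env.observe()
M=R.from_rotvec(s["tcp_rot"]).as_matrix(); yaw=np.arctan2(M[1,2],M[0,2])-np.pi
p=s["eef_pos"]; 
# door origin predicted: TCP at door local (0,58,~105)
c=np.r_[p[:2]-rz(yaw)@[0,.058],yaw]; z0=p[2]-.1121+.006
print(np.degrees(yaw),c,z0)
P=w(c,[[6,-75,0],[6,-75,146],[6,75,146],[6,75,0],[0,88,16]])+[0,0,z0]
print((proj(e,P)-[286,174]+.5)*12); print(P[-1])
E
```

```text
-100.36240061688048 [ 0.48370926  0.07457144 -1.75165434] 0.035174848092629905
[[ 52.37504863 595.25717028]
 [ 42.37047233  89.84365152]
 [597.73326108  46.6717465 ]
 [588.65334995 543.37455399]
 [629.51335616 477.47949703]]
[0.57027395 0.05874256 0.05117485]
```

View pics/s9.png

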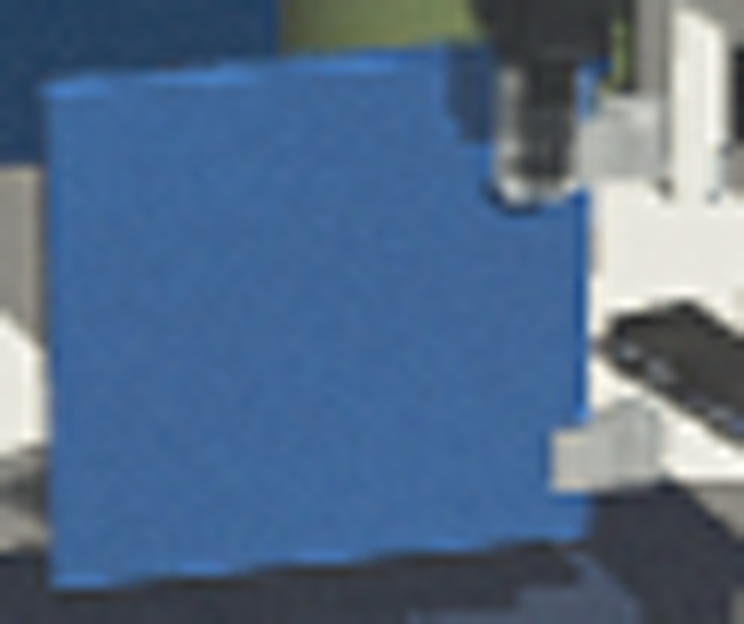

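>>> {"name": "carry_out", "arguments": {
  "plan": [
    {"dx": 0.001, "dy": -0.002, "dz": 0, "twist": 0},
    {"dx": 0.003, "dy": -0.006, "dz": 0, "twist": 0},
    {"dx": 0.006, "dy": -0.011, "dz": 0, "twist": 0},
    {"dx": 0.01, "dy": -0.017, "dz": 0, "twist": 0},
    {"dx": 0.014, "dy": -0.023, "dz": 0, "twist": 0},
    {"dx": 0.018, "dy": -0.029, "dz": 0, "twist": 0},
    {"dx": 0.021, "dy": -0.034, "dz": 0, "twist": 0},
    {"dx": 0.022, "dy": -0.036, "dz": 0, "twist": 0},
    {"dx": 0.0223, "dy": -0.036, "dz": 0, "twist": 0},
    {"dx": 0.0223, "dy": -0.036, "dz": 0, "twist": 0}
  ]
}}

```text
t: 9.95
eef_pos: [0.5629, 0.0282, 0.1412]
tcp_rot: [-1.075, 1.289, 1.074]
force: [-0.6, -0.3, -2.5]
gripper_width: 0.0111
```

```bash
cat > look.py <<'E'
import sys
from h import *
n=sys.argv[1]
s=env.observe(); print(s["t"],s["eef_pos"],s["force"].round(1),s["moment"].round(3),s["gripper_width"])
M=R.from_rotvec(s["tcp_rot"]).as_matrix(); yaw=np.arctan2(M[1,2],M[0,2])-np.pi
p=s["eef_pos"]; c=np.r_[p[:2]-rz(yaw)@[0,.058],yaw]; z0=p[2]-.1121+.006
K=(w(c,[[0,88,16]])+[0,0,z0])[0]
print("yaw",np.degrees(yaw),"knuckle pred",K)
d=env.get_image("top"); e=env.get_image("scene")
crop(d,290,160,60,50,10,f"t{n}.png"); crop(e,320,170,45,60,10,f"s{n}.png")
P=np.array([[.5926,.0228,.134],[.5926,.0228,.044],K,K+[0,0,.09]])
print("scene px pins/knuckles",((proj(e,P)-[320,170]+.5)*10).round().tolist())
E
python3 look.py 10
```

```text
9.95 [0.56294549 0.0281842  0.14119507] [-0.6 -0.3 -2.5] [-0.047 -0.112 -0.006] 0.011075009315971114
yaw -100.36604848428793 knuckle pred [0.59245584 0.02278611 0.05109507]
scene px pins/knuckles [[301.0, 234.0], [293.0, 489.0], [293.0, 469.0], [301.0, 214.0]]
```

View pics/s10.png

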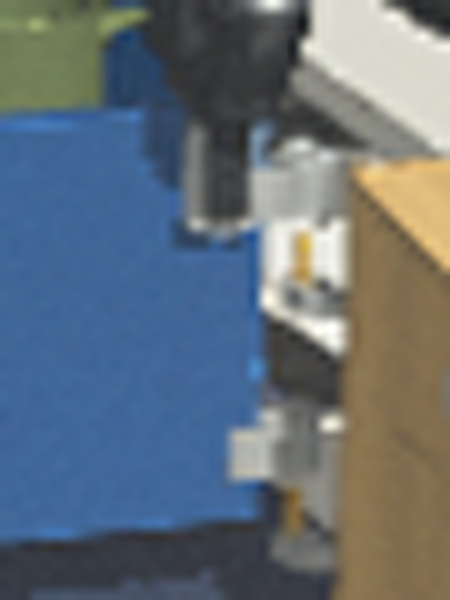

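View pics/t10.png

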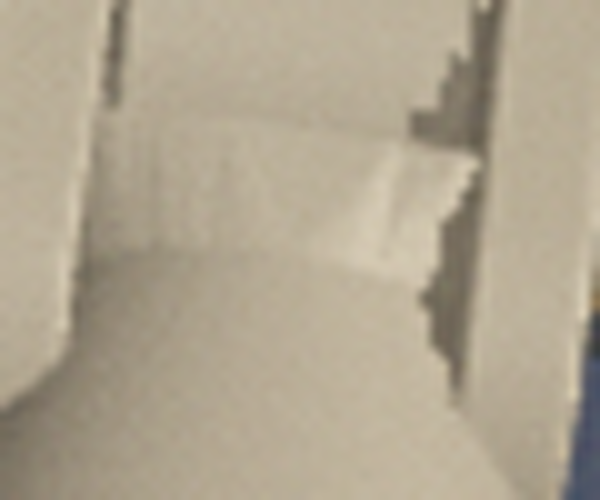

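```bash
python3 - <<'E'
from h import *
ims=[env.get_image("scene") for _ in range(4)]
e=ims[0]; e["img"]=np.mean([i["img"] for i in ims],0).astype(np.uint8)
c=e["img"][180:232,340:358,::-1]; c=cv2.resize(c,None,fx=11,fy=11,interpolation=cv2.INTER_NEAREST); 
c=np.clip((c.astype(float)-40)*1.3,0,255).astype(np.uint8)
cv2.imwrite("pics/s11.png",c)
g=e["img"].mean(2)
for v in list(range(184,194))+list(range(196,200))+list(range(208,222)): print(v,g[v,342:358].round().astype(int).tolist())
E
```

```text
184 [57, 54, 52, 138, 107, 71, 137, 163, 166, 117, 91, 83, 76, 73, 92, 126]
185 [63, 57, 63, 137, 104, 120, 157, 165, 170, 173, 195, 164, 135, 138, 138, 143]
186 [69, 68, 78, 142, 140, 135, 140, 159, 185, 190, 161, 138, 117, 134, 149, 189]
187 [64, 61, 86, 171, 185, 180, 174, 164, 172, 175, 161, 141, 117, 131, 179, 190]
188 [69, 65, 85, 169, 182, 177, 169, 161, 170, 175, 156, 139, 118, 101, 151, 174]
189 [69, 63, 84, 169, 182, 176, 169, 163, 169, 171, 153, 139, 120, 105, 94, 156]
190 [65, 62, 80, 164, 178, 173, 166, 165, 170, 173, 149, 136, 120, 107, 101, 94]
191 [71, 69, 110, 165, 176, 178, 176, 178, 188, 175, 129, 141, 128, 109, 110, 105]
192 [128, 124, 180, 157, 170, 216, 232, 231, 232, 183, 148, 223, 180, 110, 110, 102]
193 [112, 99, 101, 98, 178, 227, 233, 190, 178, 224, 234, 236, 174, 106, 109, 111]
196 [105, 105, 105, 100, 177, 228, 232, 175, 153, 218, 231, 234, 175, 107, 109, 111]
197 [106, 106, 104, 101, 165, 223, 192, 147, 134, 181, 195, 228, 176, 108, 110, 110]
198 [105, 106, 104, 100, 174, 193, 161, 155, 163, 124, 89, 174, 154, 111, 110, 111]
199 [107, 105, 103, 99, 220, 
[... 503 characters left out ...]
12, 104, 124, 126, 108, 109, 114, 110]
214 [115, 165, 178, 177, 178, 136, 108, 111, 110, 103, 126, 128, 110, 110, 113, 110]
215 [116, 165, 179, 176, 180, 137, 109, 110, 111, 103, 126, 122, 109, 112, 112, 110]
216 [114, 164, 178, 179, 178, 137, 111, 112, 112, 102, 127, 122, 110, 112, 113, 109]
217 [114, 160, 174, 173, 154, 126, 117, 118, 121, 125, 135, 121, 111, 113, 113, 110]
218 [105, 114, 108, 91, 63, 95, 117, 121, 132, 137, 137, 121, 112, 114, 112, 110]
219 [107, 107, 107, 91, 65, 55, 70, 92, 127, 137, 137, 121, 113, 114, 112, 109]
220 [109, 110, 111, 93, 67, 59, 78, 98, 125, 136, 137, 121, 114, 114, 112, 111]
221 [105, 104, 114, 96, 68, 60, 79, 100, 81, 116, 137, 114, 109, 115, 113, 110]
```

View pics/s11.png

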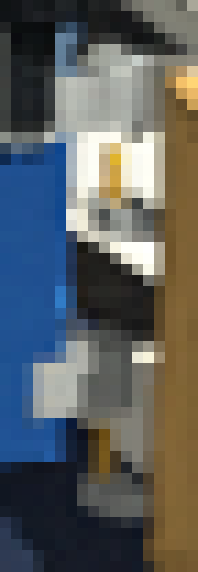

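```bash
python3 - <<'E'
from h import *
ims=[env.get_image("scene") for _ in range(4)]
g=np.mean([i["img"] for i in ims],0); b=cv2.imread("pics/scene0.png")[:,:,::-1].astype(float)
for v in list(range(183,193))+list(range(209,219)): print(v,(g-b)[v,342:357].mean(1).round().astype(int).tolist(), np.abs(g-b)[v,342:357].max(1).round().astype(int).tolist())
e=ims[0]
# predicted silhouettes of knuckle cyl at pin position, 6 mm above
for zb in (.051,.141):
  th=np.linspace(0,2*np.pi,40)
  for z in (zb,zb+.02):
    P=np.c_[.5926+.0095*np.cos(th),.0228+.0095*np.sin(th),0*th+z]; q=proj(e,P); print(zb,z,q.min(0),q.max(0))
E
```

```text
183 [-161, -173, -175, -98, -21, 26, 8, 15, 15, 4, -7, -7, 0, -2, -1] [168, 178, 178, 122, 48, 38, 8, 16, 17, 6, 9, 8, 3, 3, 2]
184 [-162, -174, -175, -101, -29, 31, 70, 99, 103, 52, 19, 1, -5, -1, -2] [169, 180, 179, 126, 54, 41, 71, 101, 106, 54, 20, 3, 7, 3, 2]
185 [-148, -172, -166, -108, -45, 63, 78, 88, 92, 95, 91, 20, -3, -2, -2] [157, 177, 170, 130, 64, 65, 80, 90, 96, 98, 96, 20, 4, 2, 4]
186 [-142, -160, -160, -66, 17, 24, 2, 21, 42, 48, 26, 4, -2, -1, -2] [150, 166, 165, 89, 36, 30, 7, 25, 44, 52, 30, 7, 2, 2, 2]
187 [-146, -166, -143, -40, 31, 42, 41, 28, 33, 37, 29, 7, -1, -2, 1] [154, 172, 148, 42, 32, 45, 44, 32, 37, 43, 34, 10, 2, 3, 2]
188 [-142, -161, -147, -42, 27, 44, 38, 27, 34, 38, 23, 5, -2, -1, -1] [151, 168, 153, 44, 28, 49, 41, 32, 38, 42, 26, 6, 3, 3, 2]
189 [-141, -162, -141, -33, 19, 38, 39, 28, 34, 37, 19, 1, -3, -2, -3] [149, 168, 148, 34, 20, 42, 44, 32, 38, 41, 23, 3, 4, 2, 4]
190 [-144, -167, -135, -2, -39, -16, 14, 26, 39, 40, 14, 0, -1, 0, -1] [152, 172, 142, 5, 40, 21, 20, 29, 42, 44, 18, 2, 2, 1, 2]
191 [-160, -161, -119, -67, -53, -54, -59, -12,
[... 1056 characters left out ...]
02, 64, 46, 48, 5, 30, 27, 30, 36, 10, 2, 3, 4, 2]
216 [52, 105, 112, 62, 44, -3, -28, -25, -23, -32, -10, 2, -3, 0, -3] [88, 106, 117, 63, 47, 7, 32, 28, 28, 36, 11, 4, 3, 1, 4]
217 [53, 98, 112, 119, 67, 3, -21, -16, -14, -12, -2, -1, -1, -2, -1] [87, 100, 117, 122, 68, 6, 24, 20, 18, 14, 4, 2, 2, 2, 2]
218 [40, 52, 46, 37, 8, -6, 2, -1, 0, 2, 0, -1, 0, -2, -2] [80, 87, 86, 78, 26, 6, 3, 1, 1, 2, 2, 3, 2, 3, 2]
0.051 0.051 [345.96368274 215.20264456] [351.77120706 217.63667216]
0.051 0.071 [346.11953507 209.64653305] [351.9546015 212.0321708]
0.141 0.141 [346.67684007 189.78103591] [352.61039584 191.989018  ]
0.141 0.16099999999999998 [346.83953764 183.98226536] [352.80184686 186.13702143]
```

>>> {"name": "carry_out", "arguments": {
  "plan": [
    {"dz": -0.001, "dx": 0.0003, "dy": 0, "twist": 0},
    {"dz": -0.002, "dx": 0.0003, "dy": 0, "twist": 0},
    {"dz": -0.003, "dx": 0.0003, "dy": 0, "twist": 0},
    {"dz": -0.004, "dx": 0.0003, "dy": 0, "twist": 0},
    {"dz": -0.005, "dx": 0.0003, "dy": 0, "twist": 0},
    {"dz": -0.0055, "dx": 0.0003, "dy": 0, "twist": 0},
    {"dz": -0.006, "dx": 0.0003, "dy": 0, "twist": 0},
    {"dz": -0.0065, "dx": 0.0003, "dy": 0, "twist": 0},
    {"dz": -0.007, "dx": 0.0003, "dy": 0, "twist": 0},
    {"dz": -0.0075, "dx": 0.0003, "dy": 0, "twist": 0}
  ]
}}

```text
t: 11.45
eef_pos: [0.5634, 0.0282, 0.1339]
tcp_rot: [-1.076, 1.289, 1.074]
force: [-0.3, 0.2, -0.1]
gripper_width: 0.0109
```

>>> {"name": "carry_out", "arguments": {
  "plan": [
    {"dz": -0.0003, "dx": 0, "dy": 0, "twist": 0},
    {"dz": -0.0006, "dx": 0, "dy": 0, "twist": 0},
    {"dz": -0.0009, "dx": 0, "dy": 0, "twist": 0},
    {"dz": -0.0012, "dx": 0, "dy": 0, "twist": 0},
    {"dz": -0.0015, "dx": 0, "dy": 0, "twist": 0},
    {"dz": -0.0018, "dx": 0, "dy": 0, "twist": 0},
    {"dz": -0.0021, "dx": 0, "dy": 0, "twist": 0},
    {"dz": -0.0024, "dx": 0, "dy": 0, "twist": 0},
    {"dz": -0.0027, "dx": 0, "dy": 0, "twist": 0},
    {"dz": -0.003, "dx": 0, "dy": 0, "twist": 0}
  ]
}}

```text
t: 12.45
eef_pos: [0.5636, 0.0277, 0.1319]
tcp_rot: [-1.077, 1.289, 1.072]
force: [-3.2, -2.4, -0.8]
gripper_width: 0.0117
```

```bash
python3 look.py 12
```

```text
12.45 [0.56355464 0.02771425 0.13192121] [-3.2 -2.4 -0.8] [-0.689  0.287 -0.093] 0.011675273836433272
yaw -100.37408649600545 knuckle pred [0.59306423 0.02231202 0.04182121]
scene px pins/knuckles [[301.0, 234.0], [293.0, 489.0], [295.0, 495.0], [303.0, 241.0]]
```

View pics/s12.png

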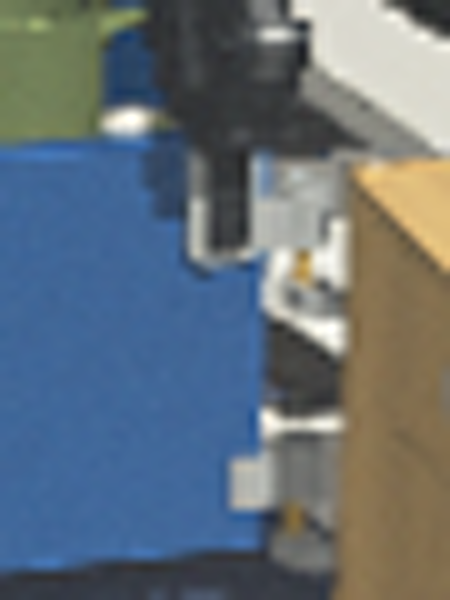

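>>> {"name": "carry_out", "arguments": {
  "plan": [
    {"dz": -0.0003, "dx": -0.0003, "dy": -0.0003, "twist": 0},
    {"dz": -0.0006, "dx": -0.0003, "dy": -0.0003, "twist": 0},
    {"dz": -0.0009, "dx": -0.0003, "dy": -0.0003, "twist": 0},
    {"dz": -0.0012, "dx": -0.0003, "dy": -0.0003, "twist": 0},
    {"dz": -0.0015, "dx": -0.0003, "dy": -0.0003, "twist": 0},
    {"dz": -0.0018, "dx": -0.0003, "dy": -0.0003, "twist": 0},
    {"dz": -0.0021, "dx": -0.0003, "dy": -0.0003, "twist": 0},
    {"dz": -0.0024, "dx": -0.0003, "dy": -0.0003, "twist": 0},
    {"dz": -0.0027, "dx": -0.0003, "dy": -0.0003, "twist": 0},
    {"dz": -0.003, "dx": -0.0003, "dy": -0.0003, "twist": 0}
  ]
}}

```text
t: 13.55
eef_pos: [0.5629, 0.0271, 0.1278]
tcp_rot: [-1.076, 1.29, 1.073]
force: [-0.5, 0.1, -3.4]
gripper_width: 0.0111
```

```bash
python3 look.py 13
```

```text
13.55 [0.56286673 0.02712091 0.12781109] [-0.5  0.1 -3.4] [-0.115 -0.071  0.003] 0.011110389002608509
yaw -100.38952544183499 knuckle pred [0.59237486 0.02171073 0.03771109]
scene px pins/knuckles [[301.0, 234.0], [293.0, 489.0], [293.0, 507.0], [301.0, 253.0]]
```

View pics/s13.png

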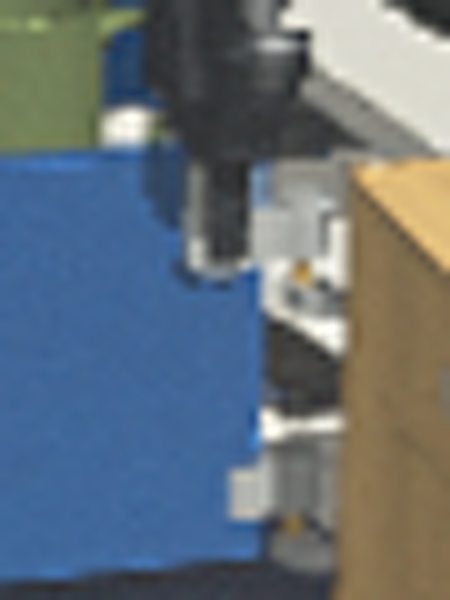

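Both knuckles have come down over the pins: only short brass stubs still show, at (302,272) and (293,522), and the side force is gone. I'll keep lowering.

>>> {"name": "carry_out", "arguments": {
  "plan": [
    {"dz": -0.0005, "dx": 0, "dy": 0, "twist": 0},
    {"dz": -0.001, "dx": 0, "dy": 0, "twist": 0},
    {"dz": -0.0015, "dx": 0, "dy": 0, "twist": 0},
    {"dz": -0.002, "dx": 0, "dy": 0, "twist": 0},
    {"dz": -0.0025, "dx": 0, "dy": 0, "twist": 0},
    {"dz": -0.003, "dx": 0, "dy": 0, "twist": 0},
    {"dz": -0.0035, "dx": 0, "dy": 0, "twist": 0},
    {"dz": -0.004, "dx": 0, "dy": 0, "twist": 0},
    {"dz": -0.0045, "dx": 0, "dy": 0, "twist": 0},
    {"dz": -0.005, "dx": 0, "dy": 0, "twist": 0}
  ]
}}

```text
t: 14.65
eef_pos: [0.5629, 0.0271, 0.1227]
tcp_rot: [-1.076, 1.29, 1.073]
force: [-0.3, -1.4, -2.5]
gripper_width: 0.0112
```

>>> {"name": "carry_out", "arguments": {
  "plan": [
    {"dz": -0.0004, "dx": 0, "dy": 0, "twist": 0},
    {"dz": -0.0008, "dx": 0, "dy": 0, "twist": 0},
    {"dz": -0.0012, "dx": 0, "dy": 0, "twist": 0},
    {"dz": -0.0016, "dx": 0, "dy": 0, "twist": 0},
    {"dz": -0.002, "dx": 0, "dy": 0, "twist": 0},
    {"dz": -0.0024, "dx": 0, "dy": 0, "twist": 0},
    {"dz": -0.0028, "dx": 0, "dy": 0, "twist": 0},
    {"dz": -0.0032, "dx": 0, "dy": 0, "twist": 0},
    {"dz": -0.0036, "dx": 0, "dy": 0, "twist": 0},
    {"dz": -0.004, "dx": 0, "dy": 0, "twist": 0}
  ]
}}

```text
t: 15.65
eef_pos: [0.5629, 0.0271, 0.1187]
tcp_rot: [-1.076, 1.29, 1.073]
force: [-0.6, -0.7, -2.2]
gripper_width: 0.0114
```

```bash
python3 look.py 14
```

```text
15.65 [0.56286773 0.02711987 0.11869431] [-0.6 -0.7 -2.2] [-0.209 -0.098 -0.023] 0.0114489189471366
yaw -100.38968927547015 knuckle pred [0.59237584 0.0217096  0.02859431]
scene px pins/knuckles [[301.0, 234.0], [293.0, 489.0], [293.0, 532.0], [300.0, 280.0]]
```

View pics/s14.png

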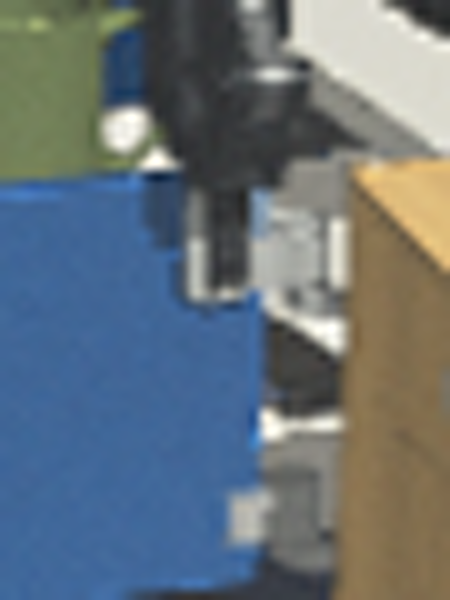

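Almost down (about 0.6 mm predicted, weight still carried). I'll lower gently until it seats.

>>> {"name": "carry_out", "arguments": {
  "plan": [
    {"dz": -0.0002, "dx": 0, "dy": 0, "twist": 0},
    {"dz": -0.0004, "dx": 0, "dy": 0, "twist": 0},
    {"dz": -0.0006, "dx": 0, "dy": 0, "twist": 0},
    {"dz": -0.0008, "dx": 0, "dy": 0, "twist": 0},
    {"dz": -0.001, "dx": 0, "dy": 0, "twist": 0},
    {"dz": -0.0012, "dx": 0, "dy": 0, "twist": 0},
    {"dz": -0.0012, "dx": 0, "dy": 0, "twist": 0},
    {"dz": -0.0012, "dx": 0, "dy": 0, "twist": 0},
    {"dz": -0.0012, "dx": 0, "dy": 0, "twist": 0},
    {"dz": -0.0012, "dx": 0, "dy": 0, "twist": 0}
  ]
}}

```text
t: 16.75
eef_pos: [0.5629, 0.0272, 0.1179]
tcp_rot: [-1.077, 1.29, 1.073]
force: [-3.8, -0.4, 5.7]
gripper_width: 0.0113
```

Seated: the vertical force rose about 8 N with the knuckle mouth at 27.8 mm, against 28 mm expected. I'll relax the press, then open.

>>> {"name": "carry_out", "arguments": {
  "plan": [
    {"dz": 0, "dx": 0, "dy": 0, "twist": 0},
    {"dz": 0, "dx": 0, "dy": 0, "twist": 0},
    {"dz": 0, "dx": 0, "dy": 0, "twist": 0},
    {"dz": 0, "dx": 0, "dy": 0, "twist": 0},
    {"dz": 0, "dx": 0, "dy": 0, "twist": 0},
    {"dz": 0, "dx": 0, "dy": 0, "twist": 0},
    {"dz": 0, "dx": 0, "dy": 0, "twist": 0},
    {"dz": 0, "dx": 0, "dy": 0, "twist": 0},
    {"dz": 0, "dx": 0, "dy": 0, "twist": 0},
    {"dz": 0, "dx": 0, "dy": 0, "twist": 0}
  ]
}}

```text
t: 17.75
eef_pos: [0.5629, 0.0272, 0.1179]
tcp_rot: [-1.077, 1.29, 1.073]
force: [-1.9, -0.5, 2.9]
gripper_width: 0.0118
```

>>> {"name": "carry_out", "arguments": {
  "plan": [
    {"dz": 0, "dx": 0, "dy": 0, "twist": 0},
    {"dz": 0, "dx": 0, "dy": 0, "twist": 0},
    {"dz": 0, "dx": 0, "dy": 0, "twist": 0},
    {"dz": 0, "dx": 0, "dy": 0, "twist": 0},
    {"dz": 0, "dx": 0, "dy": 0, "twist": 0},
    {"dz": 0, "dx": 0, "dy": 0, "twist": 0},
    {"dz": 0, "dx": 0, "dy": 0, "twist": 0},
    {"dz": 0, "dx": 0, "dy": 0, "twist": 0},
    {"dz": 0, "dx": 0, "dy": 0, "twist": 0},
    {"dz": 0, "dx": 0, "dy": 0, "twist": 0}
  ],
  "claw": 0
}}

```text
t: 18.75
eef_pos: [0.5629, 0.0271, 0.1179]
tcp_rot: [-1.077, 1.29, 1.073]
force: [0.1, 0.3, -0.2]
gripper_width: 0.0854
```

```bash
python3 look.py 15; python3 - <<'E'
from h import *
e=env.get_image("scene"); crop(e,270,130,120,110,6,"s15b.png")
E
```

```text
18.75 [0.56286675 0.02714881 0.1179487 ] [ 0.1  0.3 -0.2] [-0.01  -0.063  0.051] 0.08537145583395316
yaw -100.38683203239215 knuckle pred [0.59237514 0.02174002 0.0278487 ]
scene px pins/knuckles [[301.0, 234.0], [293.0, 489.0], [293.0, 534.0], [300.0, 282.0]]
```

View pics/s15b.png

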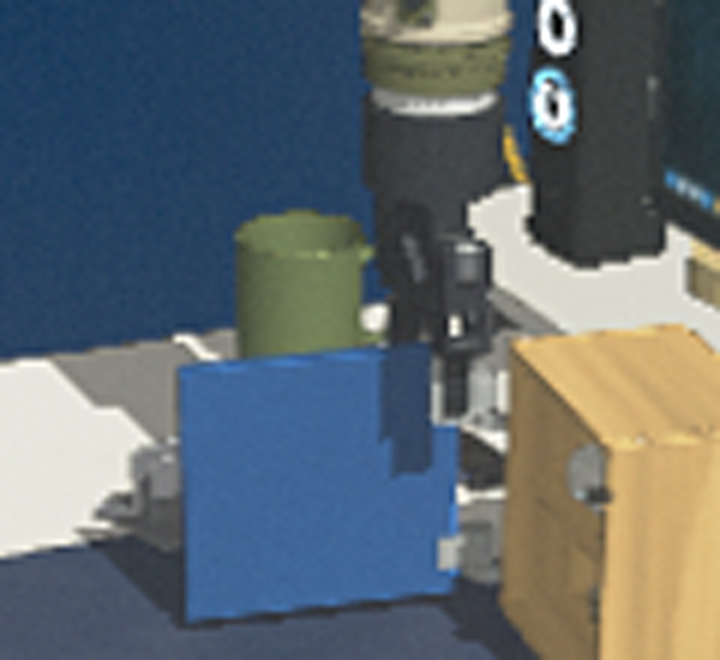

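The door is hanging level on both knuckles and nothing is touching it. I'll rise, then go round to the knob side with closed fingers.

>>> {"name": "carry_out", "arguments": {
  "plan": [
    {"dz": 0.005, "dx": 0, "dy": 0, "twist": 0},
    {"dz": 0.015, "dx": 0, "dy": 0, "twist": 0},
    {"dz": 0.03, "dx": 0, "dy": 0, "twist": 0},
    {"dz": 0.05, "dx": 0, "dy": 0, "twist": 0},
    {"dz": 0.07, "dx": 0, "dy": 0, "twist": 0},
    {"dz": 0.085, "dx": 0, "dy": 0, "twist": 0},
    {"dz": 0.095, "dx": -0.01, "dy": 0.008, "twist": 0},
    {"dz": 0.1, "dx": -0.025, "dy": 0.02, "twist": 0},
    {"dz": 0.1, "dx": -0.045, "dy": 0.035, "twist": 0},
    {"dz": 0.1, "dx": -0.062, "dy": 0.055, "twist": 0}
  ]
}}

```text
t: 19.9
eef_pos: [0.4984, 0.0831, 0.2178]
tcp_rot: [-1.076, 1.291, 1.073]
force: [0.6, 0.5, 0.5]
gripper_width: 0.0853
```

>>> {"name": "carry_out", "arguments": {
  "plan": [
    {"dz": 0, "dx": 0, "dy": 0.002, "twist": 0},
    {"dz": 0, "dx": 0, "dy": 0.002, "twist": 0},
    {"dz": 0, "dx": 0, "dy": 0.002, "twist": 0},
    {"dz": 0, "dx": 0, "dy": 0.002, "twist": 0},
    {"dz": 0, "dx": 0, "dy": 0.002, "twist": 0},
    {"dz": 0, "dx": 0, "dy": 0.002, "twist": 0},
    {"dz": 0, "dx": 0, "dy": 0.002, "twist": 0},
    {"dz": 0, "dx": 0, "dy": 0.002, "twist": 0},
    {"dz": 0, "dx": 0, "dy": 0.002, "twist": 0},
    {"dz": 0, "dx": 0, "dy": 0.002, "twist": 0}
  ],
  "claw": 1
}}

```text
t: 20.9
eef_pos: [0.4984, 0.085, 0.2178]
tcp_rot: [-1.076, 1.291, 1.073]
force: [-0.7, -0.3, -0.2]
gripper_width: -0.0002
```

```bash
python3 look.py 16; python3 - <<'E'
from h import *
e=env.get_image("scene"); crop(e,250,110,140,130,5,"s16b.png")
e=env.get_image("top"); crop(e,250,130,140,130,5,"t16b.png")
E
```

```text
20.9 [0.49837643 0.08504591 0.21778527] [-0.7 -0.3 -0.2] [0.017 0.025 0.009] -0.00017047796431028995
yaw -100.4175777034781 knuckle pred [0.52788191 0.07962128 0.12768527]
scene px pins/knuckles [[301.0, 234.0], [293.0, 489.0], [44.0, 221.0], [46.0, -41.0]]
```

View pics/s16b.png

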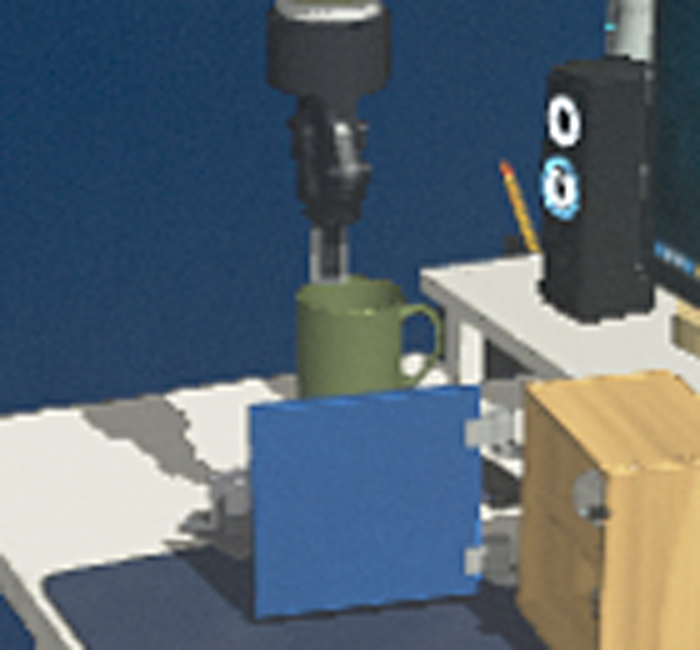

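View pics/t16b.png

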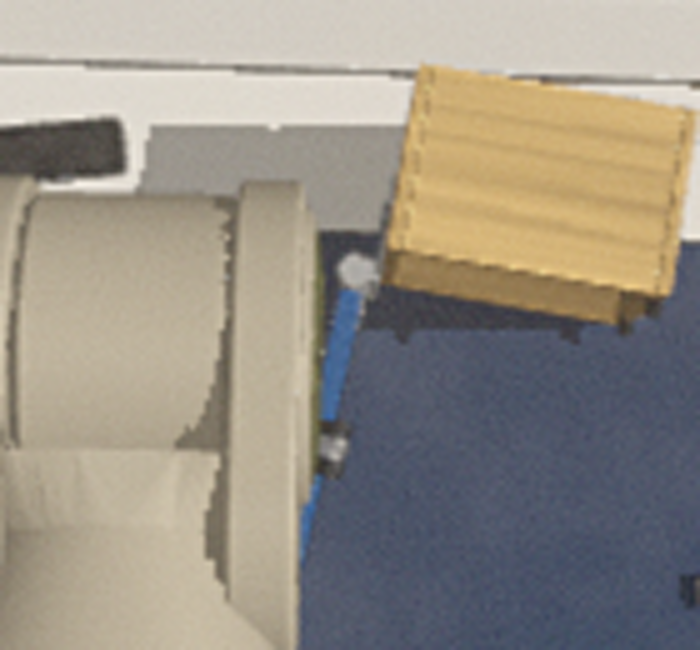

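```bash
python3 - <<'E'
from h import *
s=env.observe(); d=env.get_image("top"); p=s["eef_pos"]
M=R.from_rotvec(s["tcp_rot"]).as_matrix()
for b in (0,.05,.1): print(b,(proj(d,p-M[:,0]*b)-[250,130]+.5)*5)
for sgn in (1,-1): print((proj(d,p-M[:,0]*.06+sgn*M[:,2]*.05)-[250,130]+.5)*5)
E
```

```text
0 [[225.46709863 434.37048592]]
0.05 [[219.71955528 429.21535533]]
0.1 [[213.32858809 423.4831201 ]]
[[111.46940621 405.25297302]]
[[325.48685788 450.97542006]]
```

>>> {"name": "carry_out", "arguments": {
  "plan": [
    {"dz": -0.005, "dx": 0, "dy": 0, "twist": 0},
    {"dz": -0.015, "dx": 0, "dy": 0, "twist": 0},
    {"dz": -0.027, "dx": 0, "dy": 0, "twist": 0},
    {"dz": -0.04, "dx": 0, "dy": 0, "twist": 0},
    {"dz": -0.053, "dx": 0, "dy": 0, "twist": 0},
    {"dz": -0.065, "dx": 0, "dy": 0, "twist": 0},
    {"dz": -0.075, "dx": 0, "dy": 0, "twist": 0},
    {"dz": -0.081, "dx": 0, "dy": 0, "twist": 0},
    {"dz": -0.083, "dx": 0, "dy": 0, "twist": 0},
    {"dz": -0.083, "dx": 0, "dy": 0, "twist": 0}
  ]
}}

```text
t: 22.15
eef_pos: [0.4984, 0.0851, 0.1347]
tcp_rot: [-1.076, 1.291, 1.074]
force: [0.3, 0.3, 1.0]
gripper_width: -0.0003
```

```bash
python3 - <<'E'
from h import *
A=np.array([.5924,.0217]); p0=env.observe()["eef_pos"][:2]; print(p0)
for th in (100,92.6,85,75,65,55,45,35,25,18,12,6,3,0):
    y=np.radians(-7.8-th); u=np.array([np.sin(y),-np.cos(y)]); n=-np.array([np.cos(y),np.sin(y)])
    print(th,(A+.11*u+.022*n).round(4),(A+.11*u+.022*n-p0).round(4))
E
```

```text
[0.49836014 0.08511935]
100 [0.4944 0.0763] [-0.004  -0.0088]
92.6 [0.4882 0.0632] [-0.0102 -0.0219]
85 [0.4836 0.049 ] [-0.0148 -0.0361]
75 [0.4805 0.0297] [-0.0179 -0.0554]
65 [0.4808 0.0102] [-0.0175 -0.0749]
55 [ 0.4845 -0.009 ] [-0.0139 -0.0941]
45 [ 0.4915 -0.0273] [-0.0069 -0.1124]
35 [ 0.5015 -0.0441] [ 0.0032 -0.1292]
25 [ 0.5143 -0.0588] [ 0.016 -0.144]
18 [ 0.5247 -0.0678] [ 0.0264 -0.1529]
12 [ 0.5344 -0.0743] [ 0.0361 -0.1595]
6 [ 0.5448 -0.0799] [ 0.0464 -0.165 ]
3 [ 0.5502 -0.0822] [ 0.0518 -0.1673]
0 [ 0.5557 -0.0843] [ 0.0573 -0.1694]
```

>>> {"name": "carry_out", "arguments": {
  "plan": [
    {"dz": 0, "dx": -0.004, "dy": -0.007, "twist": 0},
    {"dz": 0, "dx": -0.007, "dy": -0.014, "twist": 0},
    {"dz": 0, "dx": -0.009, "dy": -0.018, "twist": 0},
    {"dz": 0, "dx": -0.01, "dy": -0.022, "twist": 0},
    {"dz": 0, "dx": -0.012, "dy": -0.026, "twist": 0},
    {"dz": 0, "dx": -0.013, "dy": -0.03, "twist": 0},
    {"dz": 0, "dx": -0.015, "dy": -0.036, "twist": 0},
    {"dz": 0, "dx": -0.016, "dy": -0.042, "twist": 0},
    {"dz": 0, "dx": -0.017, "dy": -0.048, "twist": 0},
    {"dz": 0, "dx": -0.018, "dy": -0.054, "twist": 0}
  ]
}}

```text
t: 23.15
eef_pos: [0.4803, 0.0306, 0.1347]
tcp_rot: [-1.076, 1.291, 1.073]
force: [-0.5, 0.1, -0.7]
gripper_width: -0.0001
```

```bash
python3 - <<'E'
from h import *
e=env.get_image("scene"); crop(e,250,110,140,130,5,"s17.png"); print(env.observe()["force"])
e=env.get_image("top"); crop(e,250,130,140,130,5,"t17.png")
E
```

```text
[ 0.7070397  -0.96238785  0.69505176]
```

View pics/s17.png

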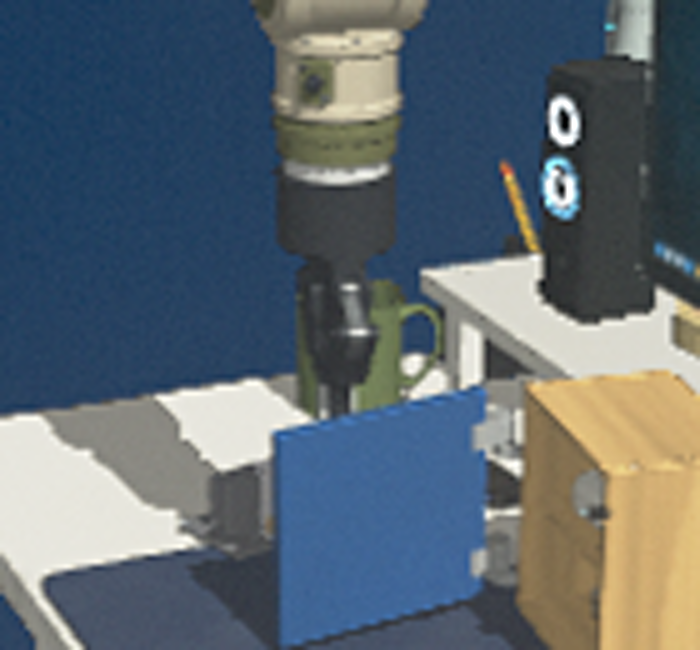

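View pics/t17.png

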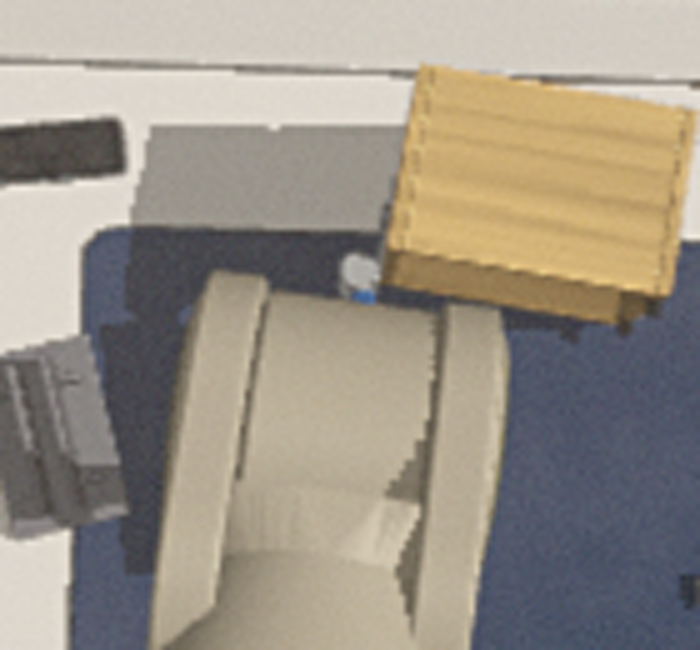

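The door is swinging with the push (free edge now at crop (275,435)). I'll continue along the arc.

>>> {"name": "carry_out", "arguments": {
  "plan": [
    {"dz": 0, "dx": 0, "dy": -0.006, "twist": 0},
    {"dz": 0, "dx": 0, "dy": -0.012, "twist": 0},
    {"dz": 0, "dx": 0, "dy": -0.018, "twist": 0},
    {"dz": 0, "dx": 0.001, "dy": -0.024, "twist": 0},
    {"dz": 0, "dx": 0.002, "dy": -0.03, "twist": 0},
    {"dz": 0, "dx": 0.003, "dy": -0.036, "twist": 0},
    {"dz": 0, "dx": 0.005, "dy": -0.042, "twist": 0},
    {"dz": 0, "dx": 0.007, "dy": -0.048, "twist": 0},
    {"dz": 0, "dx": 0.009, "dy": -0.053, "twist": 0},
    {"dz": 0, "dx": 0.011, "dy": -0.058, "twist": 0}
  ]
}}

```text
t: 24.25
eef_pos: [0.4915, -0.0281, 0.1347]
tcp_rot: [-1.075, 1.292, 1.073]
force: [-0.8, 0.4, 0.4]
gripper_width: 0.0002
```

>>> {"name": "carry_out", "arguments": {
  "plan": [
    {"dz": 0, "dx": 0.003, "dy": -0.005, "twist": 0},
    {"dz": 0, "dx": 0.006, "dy": -0.01, "twist": 0},
    {"dz": 0, "dx": 0.01, "dy": -0.017, "twist": 0},
    {"dz": 0, "dx": 0.014, "dy": -0.022, "twist": 0},
    {"dz": 0, "dx": 0.018, "dy": -0.027, "twist": 0},
    {"dz": 0, "dx": 0.022, "dy": -0.031, "twist": 0},
    {"dz": 0, "dx": 0.025, "dy": -0.034, "twist": 0},
    {"dz": 0, "dx": 0.028, "dy": -0.037, "twist": 0},
    {"dz": 0, "dx": 0.03, "dy": -0.039, "twist": 0},
    {"dz": 0, "dx": 0.032, "dy": -0.041, "twist": 0}
  ]
}}

```text
t: 25.25
eef_pos: [0.5236, -0.0692, 0.1346]
tcp_rot: [-1.075, 1.292, 1.073]
force: [-0.1, 0.2, -0.5]
gripper_width: 0.0003
```

```bash
python3 - <<'E'
from h import *
e=env.get_image("scene"); crop(e,250,110,140,130,5,"s18.png"); print(env.observe()["force"])
e=env.get_image("top"); crop(e,250,130,140,130,5,"t18.png")
E
```

```text
[ 0.95647833 -0.74886284  0.37505974]
```

View pics/s18.png

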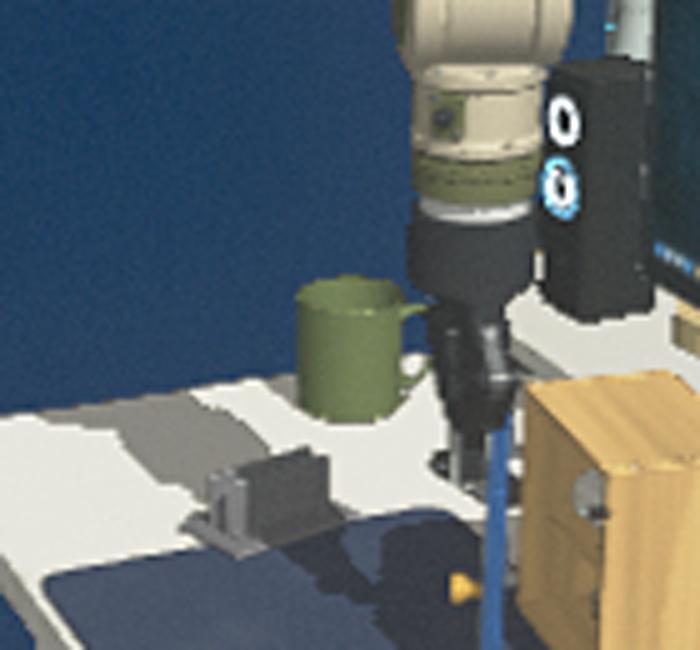

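View pics/t18.png

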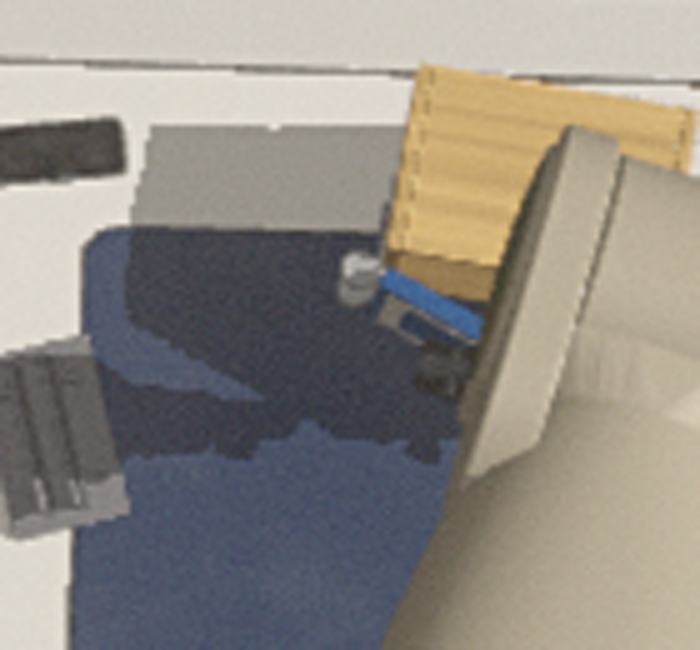

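The door is about 15–20° open with the fingers on its knob side. I'll finish slowly, checking force.

>>> {"name": "carry_out", "arguments": {
  "plan": [
    {"dz": 0, "dx": 0.002, "dy": -0.001, "twist": 0},
    {"dz": 0, "dx": 0.004, "dy": -0.002, "twist": 0},
    {"dz": 0, "dx": 0.007, "dy": -0.004, "twist": 0},
    {"dz": 0, "dx": 0.01, "dy": -0.005, "twist": 0},
    {"dz": 0, "dx": 0.013, "dy": -0.007, "twist": 0},
    {"dz": 0, "dx": 0.016, "dy": -0.008, "twist": 0},
    {"dz": 0, "dx": 0.018, "dy": -0.009, "twist": 0},
    {"dz": 0, "dx": 0.02, "dy": -0.01, "twist": 0},
    {"dz": 0, "dx": 0.022, "dy": -0.011, "twist": 0},
    {"dz": 0, "dx": 0.024, "dy": -0.012, "twist": 0}
  ]
}}

```text
t: 26.35
eef_pos: [0.5478, -0.0814, 0.1346]
tcp_rot: [-1.075, 1.292, 1.072]
force: [-0.3, 0.7, -0.2]
gripper_width: 0.0001
```

```bash
python3 - <<'E'
from h import *
e=env.get_image("scene"); crop(e,320,160,90,100,7,"s19.png"); print(env.observe()["force"])
e=env.get_image("top"); crop(e,300,140,100,90,7,"t19.png")
E
```

```text
[ 0.29724267 -0.58490993 -0.03581352]
```

View pics/s19.png

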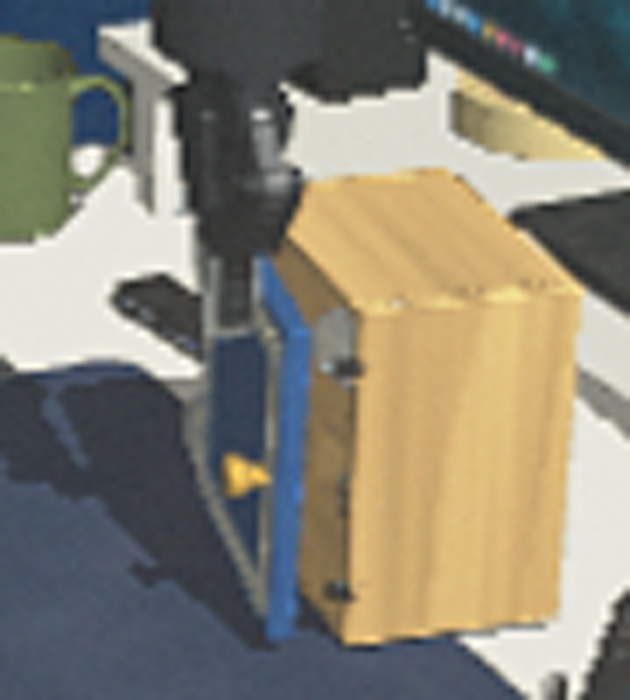

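View pics/t19.png

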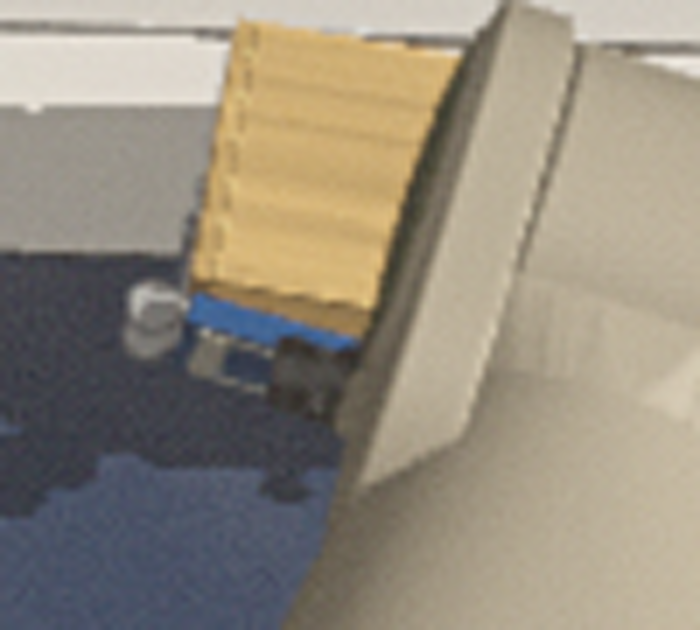

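The free edge still stands a gap away from the stops. I'll continue at 1 mm per row.

>>> {"name": "carry_out", "arguments": {
  "plan": [
    {"dz": 0, "dx": 0.001, "dy": 0, "twist": 0},
    {"dz": 0, "dx": 0.002, "dy": -0.001, "twist": 0},
    {"dz": 0, "dx": 0.003, "dy": -0.001, "twist": 0},
    {"dz": 0, "dx": 0.004, "dy": -0.001, "twist": 0},
    {"dz": 0, "dx": 0.005, "dy": -0.002, "twist": 0},
    {"dz": 0, "dx": 0.006, "dy": -0.002, "twist": 0},
    {"dz": 0, "dx": 0.007, "dy": -0.002, "twist": 0},
    {"dz": 0, "dx": 0.008, "dy": -0.002, "twist": 0},
    {"dz": 0, "dx": 0.009, "dy": -0.003, "twist": 0},
    {"dz": 0, "dx": 0.01, "dy": -0.003, "twist": 0}
  ]
}}

```text
t: 27.45
eef_pos: [0.5569, -0.0842, 0.1345]
tcp_rot: [-1.074, 1.293, 1.074]
force: [-6.0, 0.1, 3.7]
gripper_width: 0.0
```

```bash
python3 - <<'E'
from h import *
e=env.get_image("scene"); crop(e,320,160,90,100,7,"s20.png"); print(env.observe()["force"],env.observe()["eef_pos"])
E
```

```text
[-3.62112986  1.44861775  2.6723423 ] [ 0.55685789 -0.0842145   0.13449145]
```

View pics/s20.png

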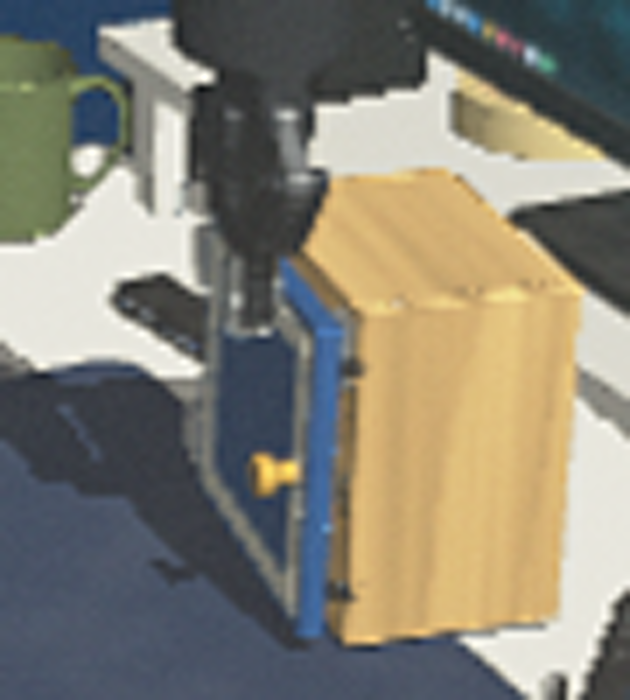

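The leaf appears to rest on the two dark stops at crop (350,365) and (340,590), with a 6 N reaction. I'll back off gently and look unobstructed.

>>> {"name": "carry_out", "arguments": {
  "plan": [
    {"dz": 0, "dx": 0.001, "dy": 0, "twist": 0},
    {"dz": 0, "dx": 0.001, "dy": 0, "twist": 0},
    {"dz": 0, "dx": 0, "dy": 0, "twist": 0},
    {"dz": 0, "dx": -0.0005, "dy": 0, "twist": 0},
    {"dz": 0, "dx": -0.001, "dy": 0, "twist": 0},
    {"dz": 0, "dx": -0.002, "dy": 0, "twist": 0},
    {"dz": 0, "dx": -0.004, "dy": 0, "twist": 0},
    {"dz": 0, "dx": -0.008, "dy": 0, "twist": 0},
    {"dz": 0, "dx": -0.016, "dy": 0, "twist": 0},
    {"dz": 0, "dx": -0.026, "dy": 0, "twist": 0}
  ]
}}

```text
t: 28.5
eef_pos: [0.5302, -0.0842, 0.1344]
tcp_rot: [-1.074, 1.294, 1.074]
force: [-0.1, 0.2, 0.4]
gripper_width: 0.0002
```

>>> {"name": "carry_out", "arguments": {
  "plan": [
    {"dz": 0, "dx": -0.03, "dy": 0, "twist": 0},
    {"dz": 0, "dx": -0.06, "dy": 0, "twist": 0},
    {"dz": 0.01, "dx": -0.09, "dy": 0, "twist": 0},
    {"dz": 0.03, "dx": -0.11, "dy": 0, "twist": 0},
    {"dz": 0.06, "dx": -0.12, "dy": -0.02, "twist": 0},
    {"dz": 0.09, "dx": -0.12, "dy": -0.05, "twist": 0},
    {"dz": 0.11, "dx": -0.12, "dy": -0.08, "twist": 0},
    {"dz": 0.12, "dx": -0.12, "dy": -0.11, "twist": 0},
    {"dz": 0.12, "dx": -0.12, "dy": -0.13, "twist": 0},
    {"dz": 0.12, "dx": -0.12, "dy": -0.13, "twist": 0}
  ]
}}

```text
t: 29.5
eef_pos: [0.4098, -0.2163, 0.2547]
tcp_rot: [-1.073, 1.295, 1.07]
force: [-0.3, -0.3, 0.2]
gripper_width: 0.0002
```

```bash
python3 - <<'E'
from h import *
e=env.get_image("scene"); crop(e,320,160,90,100,7,"s21.png"); print(env.observe()["force"],env.observe()["eef_pos"])
d=env.get_image("top"); crop(d,300,140,100,90,7,"t21.png"); cv2.imwrite("pics/top21.png",d["img"][:,:,::-1])
E
```

```text
[ 0.98537767  0.62463407 -0.05165549] [ 0.40944076 -0.21479465  0.25431116]
```

View pics/s21.png

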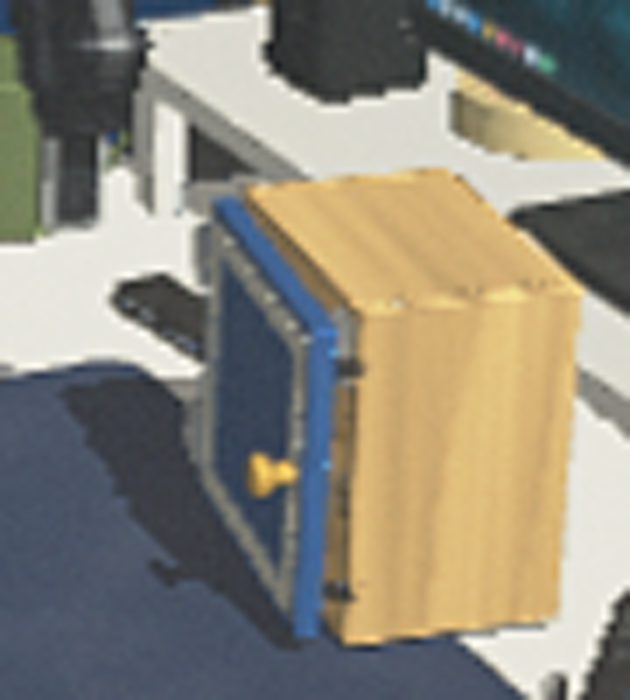

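View pics/t21.png

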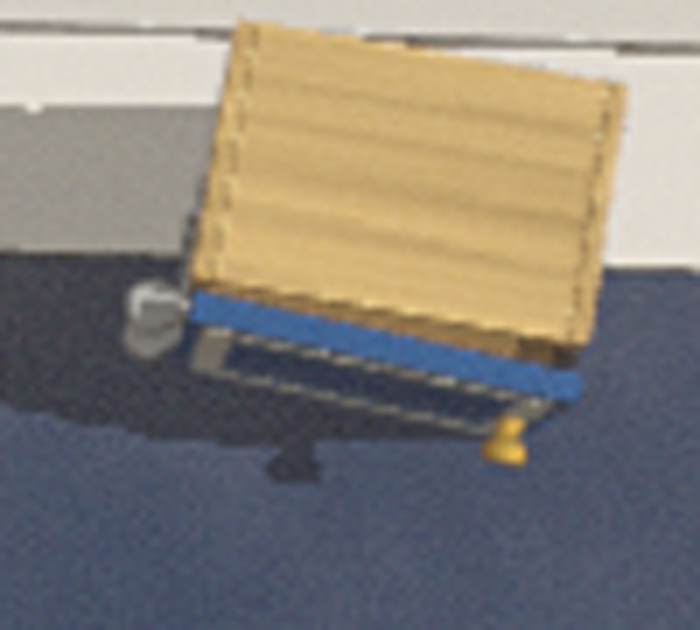

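View pics/top21.png

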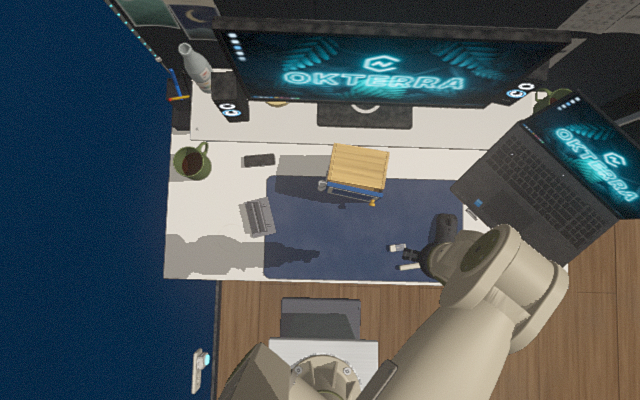

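```bash
python3 - <<'E'
from h import *
d=env.get_image("top"); e=env.get_image("scene")
lt=[[6,75,158],[6,-75,158],[-6,-75,158],[-6,75,158]]
pt=(np.array([(193,290),(583,373),(580,399),(190,318)])+.5)/7+[300,140]-.5
ls=[[-6,75,158],[6,-75,158],[-6,-75,158],[-6,-75,12],[6,-75,12]]
ps=(np.array([(216,205),(336,330),(310,338),(296,636),(322,632)])+.5)/7+[320,160]-.5
def g(p): return np.r_[(proj(d,w(p,lt))-pt).ravel(),(proj(e,w(p,ls))-ps).ravel()]
r=least_squares(g,[.56,-.06,-.15]);print(r.x,np.degrees(r.x[2]),r.fun.round(1))
print("axis",w(r.x,[[0,88,28]]))
c=np.array([.6388,-.07326,-.13616])
ax=(w(r.x,[[0,88,0]])[0,:2]-c[:2])@rz(c[2]); print("axis local",ax)
for y in(-60,-70): print("back face local",y,((w(r.x,[[6,y,0]])[0,:2]-c[:2])@rz(c[2]))*1000)
E
```

```text
[ 0.57688195 -0.06592169 -0.18954848] -10.860327700695157 [ 0.1 -0.5  0.7  0.1  0.2  0.9 -0.4 -0.  -0.8 -1.1  0.4 -0.7  0.1 -1.5
  0.2  0.4  0.3  0.6]
axis [[0.59346251 0.02050217 0.028     ]]
axis local [-0.05764511  0.08674027]
back face local -60 [-59.55140337 -61.36903803]
back face local -70 [-60.08503455 -71.35478977]
```

```bash
python3 - <<'E'
from h import *
ims=[env.get_image("scene")["img"] for _ in range(3)]
c=np.mean(ims,0).astype(np.uint8)[198:254,358:376,::-1]
cv2.imwrite("pics/s22.png",cv2.resize(c,None,fx=10,fy=10,interpolation=cv2.INTER_CUBIC))
e=env.get_image("scene"); c=np.array([.6388,-.07326,-.13616])
P=w(c,[[-58,-75,158],[-50,-75,158],[-58,-75,12],[-50,-75,12],[-50,-75,162]]); print((proj(e,P)-[358,198]+.5)*10)
E
```

```text
[[110.31950642  82.2776319 ]
 [136.10881722  79.38418447]
 [ 89.59145389 526.55585887]
 [114.44728818 523.15311991]
 [136.72594135  66.74147039]]
```

View pics/s22.png

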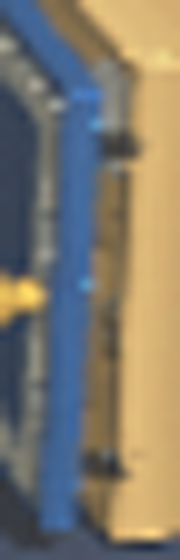

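The scene zoom shows the stops meeting or nearly meeting the leaf's back edge, and the fit allows a 1–2 mm gap. I'll push once more, nearer the free edge, to make sure.

>>> {"name": "carry_out", "arguments": {
  "plan": [
    {"dz": 0, "dx": 0, "dy": 0.015, "twist": 0},
    {"dz": 0, "dx": 0, "dy": 0.04, "twist": 0},
    {"dz": 0, "dx": 0, "dy": 0.07, "twist": 0},
    {"dz": -0.01, "dx": 0.01, "dy": 0.1, "twist": 0},
    {"dz": -0.03, "dx": 0.03, "dy": 0.115, "twist": 0},
    {"dz": -0.06, "dx": 0.05, "dy": 0.122, "twist": 0},
    {"dz": -0.085, "dx": 0.07, "dy": 0.122, "twist": 0},
    {"dz": -0.105, "dx": 0.085, "dy": 0.122, "twist": 0},
    {"dz": -0.112, "dx": 0.09, "dy": 0.122, "twist": 0},
    {"dz": -0.112, "dx": 0.09, "dy": 0.122, "twist": 0}
  ]
}}

```text
t: 30.9
eef_pos: [0.4994, -0.0903, 0.1414]
tcp_rot: [-1.073, 1.294, 1.078]
force: [-1.3, -0.4, -0.0]
gripper_width: 0.0003
```

>>> {"name": "carry_out", "arguments": {
  "plan": [
    {"dz": 0, "dx": 0.01, "dy": 0, "twist": 0},
    {"dz": 0, "dx": 0.025, "dy": 0, "twist": 0},
    {"dz": 0, "dx": 0.038, "dy": 0, "twist": 0},
    {"dz": 0, "dx": 0.046, "dy": 0, "twist": 0},
    {"dz": 0, "dx": 0.049, "dy": 0, "twist": 0},
    {"dz": 0, "dx": 0.051, "dy": 0, "twist": 0},
    {"dz": 0, "dx": 0.052, "dy": 0, "twist": 0},
    {"dz": 0, "dx": 0.053, "dy": 0, "twist": 0},
    {"dz": 0, "dx": 0.054, "dy": 0, "twist": 0},
    {"dz": 0, "dx": 0.055, "dy": 0, "twist": 0}
  ]
}}

```text
t: 31.9
eef_pos: [0.5543, -0.0903, 0.1414]
tcp_rot: [-1.073, 1.294, 1.078]
force: [-0.6, 0.9, 1.2]
gripper_width: 0.0
```

>>> {"name": "carry_out", "arguments": {
  "plan": [
    {"dz": 0, "dx": 0.0003, "dy": 0, "twist": 0},
    {"dz": 0, "dx": 0.0006, "dy": 0, "twist": 0},
    {"dz": 0, "dx": 0.0009, "dy": 0, "twist": 0},
    {"dz": 0, "dx": 0.0012, "dy": 0, "twist": 0},
    {"dz": 0, "dx": 0.0015, "dy": 0, "twist": 0},
    {"dz": 0, "dx": 0.0018, "dy": 0, "twist": 0},
    {"dz": 0, "dx": 0.0021, "dy": 0, "twist": 0},
    {"dz": 0, "dx": 0.0024, "dy": 0, "twist": 0},
    {"dz": 0, "dx": 0.0027, "dy": 0, "twist": 0},
    {"dz": 0, "dx": 0.003, "dy": 0, "twist": 0}
  ]
}}

```text
t: 32.9
eef_pos: [0.5559, -0.0903, 0.1414]
tcp_rot: [-1.072, 1.296, 1.08]
force: [-6.1, -0.1, 4.3]
gripper_width: -0.0002
```

```bash
python3 - <<'E'
from h import *
ims=[env.get_image("scene")["img"] for _ in range(3)]
c=np.mean(ims,0).astype(np.uint8)[198:254,358:376,::-1]; s=env.observe(); print(s["force"],s["moment"],s["eef_pos"])
cv2.imwrite("pics/s23.png",cv2.resize(c,None,fx=10,fy=10,interpolation=cv2.INTER_CUBIC))
E
```

```text
[-4.81876134 -1.46751312  3.98429213] [-0.13247311  1.21069765  0.01860702] [ 0.55592295 -0.09030718  0.14137936]
```

View pics/s23.png

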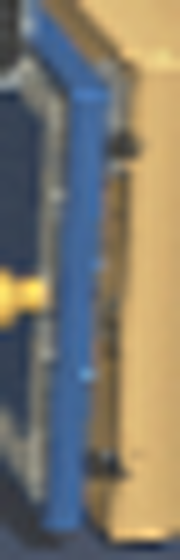

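The leaf edge moved about 0.7 px towards the stops under this push, so it had rebounded slightly last time. The 6 N reaction comes at the same closed angle as before. I'll hold, then withdraw very slowly so the rubber doesn't kick it.

>>> {"name": "carry_out", "arguments": {
  "plan": [
    {"dz": 0, "dx": 0, "dy": 0, "twist": 0},
    {"dz": 0, "dx": -0.0001, "dy": 0, "twist": 0},
    {"dz": 0, "dx": -0.0002, "dy": 0, "twist": 0},
    {"dz": 0, "dx": -0.0003, "dy": 0, "twist": 0},
    {"dz": 0, "dx": -0.0004, "dy": 0, "twist": 0},
    {"dz": 0, "dx": -0.0005, "dy": 0, "twist": 0},
    {"dz": 0, "dx": -0.0006, "dy": 0, "twist": 0},
    {"dz": 0, "dx": -0.0007, "dy": 0, "twist": 0},
    {"dz": 0, "dx": -0.0008, "dy": 0, "twist": 0},
    {"dz": 0, "dx": -0.0009, "dy": 0, "twist": 0}
  ]
}}

```text
t: 34.05
eef_pos: [0.5552, -0.0903, 0.1414]
tcp_rot: [-1.072, 1.296, 1.08]
force: [-0.4, -0.8, 0.1]
gripper_width: 0.0001
```

>>> {"name": "carry_out", "arguments": {
  "plan": [
    {"dz": 0, "dx": -0.0001, "dy": 0, "twist": 0},
    {"dz": 0, "dx": -0.0002, "dy": 0, "twist": 0},
    {"dz": 0, "dx": -0.0003, "dy": 0, "twist": 0},
    {"dz": 0, "dx": -0.0004, "dy": 0, "twist": 0},
    {"dz": 0, "dx": -0.0005, "dy": 0, "twist": 0},
    {"dz": 0, "dx": -0.0006, "dy": 0, "twist": 0},
    {"dz": 0, "dx": -0.0008, "dy": 0, "twist": 0},
    {"dz": 0, "dx": -0.001, "dy": 0, "twist": 0},
    {"dz": 0, "dx": -0.0012, "dy": 0, "twist": 0},
    {"dz": 0, "dx": -0.0015, "dy": 0, "twist": 0}
  ]
}}

```text
t: 35.05
eef_pos: [0.5537, -0.0903, 0.1414]
tcp_rot: [-1.072, 1.296, 1.08]
force: [0.9, -0.9, -0.0]
gripper_width: -0.0006
```

```bash
python3 - <<'E'
from h import *
ims=[env.get_image("scene")["img"] for _ in range(3)]
c=np.mean(ims,0).astype(np.uint8)[198:254,358:376,::-1]; s=env.observe(); print(s["force"],s["moment"],s["eef_pos"])
cv2.imwrite("pics/s24.png",cv2.resize(c,None,fx=10,fy=10,interpolation=cv2.INTER_CUBIC))
E
```

```text
[-0.0793145   0.07181773  0.15995349] [0.05177534 0.00959826 0.00613254] [ 0.55367773 -0.09030589  0.14139908]
```

View pics/s24.png

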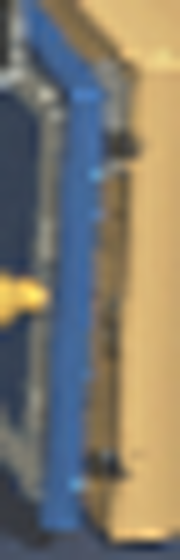

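>>> {"name": "carry_out", "arguments": {
  "plan": [
    {"dz": 0, "dx": -0.001, "dy": 0, "twist": 0},
    {"dz": 0, "dx": -0.002, "dy": 0, "twist": 0},
    {"dz": 0, "dx": -0.003, "dy": 0, "twist": 0},
    {"dz": 0, "dx": -0.004, "dy": 0, "twist": 0},
    {"dz": 0, "dx": -0.005, "dy": 0, "twist": 0},
    {"dz": 0, "dx": -0.006, "dy": 0, "twist": 0},
    {"dz": 0, "dx": -0.007, "dy": 0, "twist": 0},
    {"dz": 0, "dx": -0.008, "dy": 0, "twist": 0},
    {"dz": 0, "dx": -0.009, "dy": 0, "twist": 0},
    {"dz": 0, "dx": -0.01, "dy": 0, "twist": 0}
  ]
}}

```text
t: 36.2
eef_pos: [0.5436, -0.0903, 0.1414]
tcp_rot: [-1.072, 1.296, 1.08]
force: [-0.7, 0.5, -0.0]
gripper_width: 0.0001
```

```bash
cat > edge.py <<'E'
import sys
from h import *
ims=[env.get_image("scene")["img"] for _ in range(3)]
m=np.mean(ims,0); np.save(f"pics/e{sys.argv[1]}.npy",m)
c=m.astype(np.uint8)[198:254,358:376,::-1]
cv2.imwrite(f"pics/s{sys.argv[1]}.png",cv2.resize(c,None,fx=10,fy=10,interpolation=cv2.INTER_CUBIC))
bl=m[:,:,2]-m[:,:,0]   # blueness
out=[]
for v in (224,228,232,236,240,244,248):
    row=bl[v,358:376]; hi=row.max(); k=int(row.argmax()); lo=-60
    # first crossing of 0 right of max
    for j in range(k,17):
        if row[j]>0>=row[j+1]: out.append(round(358+j+row[j]/(row[j]-row[j+1]),2)); break
print(out, env.observe()["t"])
E
python3 edge.py 25
```

```text
[np.float64(367.11), np.float64(366.88), np.float64(366.73), np.float64(366.55), np.float64(366.22), np.float64(366.85), np.float64(366.05)] 36.35
```

View pics/s25.png

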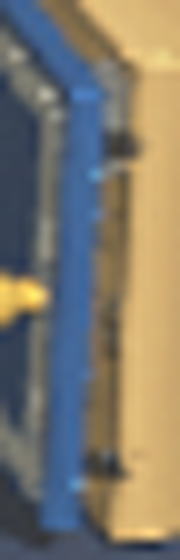

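After release the edge stays put (x≈366.5) while the finger retreats 10 mm, so the door rests stably. I'll do one light touch to check that the resistance starts right at this rest position, meaning it's on the stops.

>>> {"name": "carry_out", "arguments": {
  "plan": [
    {"dz": 0, "dx": 0.003, "dy": 0, "twist": 0},
    {"dz": 0, "dx": 0.006, "dy": 0, "twist": 0},
    {"dz": 0, "dx": 0.008, "dy": 0, "twist": 0},
    {"dz": 0, "dx": 0.009, "dy": 0, "twist": 0},
    {"dz": 0, "dx": 0.01, "dy": 0, "twist": 0},
    {"dz": 0, "dx": 0.0105, "dy": 0, "twist": 0},
    {"dz": 0, "dx": 0.011, "dy": 0, "twist": 0},
    {"dz": 0, "dx": 0.0113, "dy": 0, "twist": 0},
    {"dz": 0, "dx": 0.0115, "dy": 0, "twist": 0},
    {"dz": 0, "dx": 0.0115, "dy": 0, "twist": 0}
  ]
}}

```text
t: 37.35
eef_pos: [0.5551, -0.0903, 0.1415]
tcp_rot: [-1.072, 1.296, 1.079]
force: [0.4, 0.5, -0.4]
gripper_width: -0.0
```

```bash
python3 edge.py 26; python3 -c "
from h import *
f=[]
for i in range(6): env.get_image('scene'); f.append(env.observe()['force'])
print(np.mean(f,0),env.observe()['eef_pos'])"
```

```text
[np.float64(367.09), np.float64(366.9), np.float64(366.73), np.float64(366.54), np.float64(366.2), np.float64(366.83), np.float64(366.06)] 37.5
[-0.40820782  0.02769954  0.28615561] [ 0.55513648 -0.09031019  0.14141725]
```

>>> {"name": "carry_out", "arguments": {
  "plan": [
    {"dz": 0, "dx": 0.0002, "dy": 0, "twist": 0},
    {"dz": 0, "dx": 0.0004, "dy": 0, "twist": 0},
    {"dz": 0, "dx": 0.0006, "dy": 0, "twist": 0},
    {"dz": 0, "dx": 0.0008, "dy": 0, "twist": 0},
    {"dz": 0, "dx": 0.0009, "dy": 0, "twist": 0},
    {"dz": 0, "dx": 0.001, "dy": 0, "twist": 0},
    {"dz": 0, "dx": 0.001, "dy": 0, "twist": 0},
    {"dz": 0, "dx": 0.001, "dy": 0, "twist": 0},
    {"dz": 0, "dx": 0.001, "dy": 0, "twist": 0},
    {"dz": 0, "dx": 0.001, "dy": 0, "twist": 0}
  ]
}}

```text
t: 38.8
eef_pos: [0.5558, -0.0903, 0.1414]
tcp_rot: [-1.072, 1.297, 1.08]
force: [-3.3, -0.4, 1.4]
gripper_width: -0.0002
```

```bash
python3 edge.py 27; python3 -c "
from h import *
f=[]
for i in range(6): env.get_image('scene'); f.append(env.observe()['force'])
print(np.mean(f,0),env.observe()['eef_pos'])"
```

```text
[np.float64(367.45), np.float64(367.29), np.float64(366.91), np.float64(366.78), np.float64(366.47), np.float64(366.91), np.float64(366.24)] 38.95
[-4.23067472 -0.53307007  2.03379739] [ 0.55586029 -0.09032732  0.14138022]
```

View pics/s27.png

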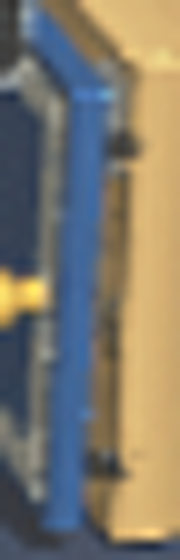

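The leaf moves only about 0.3 px under 4 N and the resistance starts immediately, so its rest position is on the rubber stops. I'll withdraw slowly and park clear.

>>> {"name": "carry_out", "arguments": {
  "plan": [
    {"dz": 0, "dx": -0.0001, "dy": 0, "twist": 0},
    {"dz": 0, "dx": -0.0002, "dy": 0, "twist": 0},
    {"dz": 0, "dx": -0.0003, "dy": 0, "twist": 0},
    {"dz": 0, "dx": -0.0004, "dy": 0, "twist": 0},
    {"dz": 0, "dx": -0.0005, "dy": 0, "twist": 0},
    {"dz": 0, "dx": -0.0006, "dy": 0, "twist": 0},
    {"dz": 0, "dx": -0.0007, "dy": 0, "twist": 0},
    {"dz": 0, "dx": -0.0009, "dy": 0, "twist": 0},
    {"dz": 0, "dx": -0.0012, "dy": 0, "twist": 0},
    {"dz": 0, "dx": -0.0016, "dy": 0, "twist": 0}
  ]
}}

```text
t: 40.25
eef_pos: [0.5545, -0.0903, 0.1414]
tcp_rot: [-1.072, 1.296, 1.08]
force: [-0.1, 0.1, -0.3]
gripper_width: 0.0001
```

>>> {"name": "carry_out", "arguments": {
  "plan": [
    {"dz": 0, "dx": -0.002, "dy": 0, "twist": 0},
    {"dz": 0, "dx": -0.006, "dy": 0, "twist": 0},
    {"dz": 0, "dx": -0.015, "dy": 0, "twist": 0},
    {"dz": 0, "dx": -0.03, "dy": 0, "twist": 0},
    {"dz": 0, "dx": -0.05, "dy": 0, "twist": 0},
    {"dz": 0.01, "dx": -0.075, "dy": 0, "twist": 0},
    {"dz": 0.035, "dx": -0.1, "dy": 0, "twist": 0},
    {"dz": 0.065, "dx": -0.12, "dy": 0, "twist": 0},
    {"dz": 0.09, "dx": -0.13, "dy": -0.02, "twist": 0},
    {"dz": 0.1, "dx": -0.13, "dy": -0.04, "twist": 0}
  ]
}}

```text
t: 41.25
eef_pos: [0.4234, -0.1304, 0.2443]
tcp_rot: [-1.076, 1.294, 1.077]
force: [1.2, -0.4, -0.2]
gripper_width: 0.0001
```

>>> {"name": "carry_out", "arguments": {
  "plan": [
    {"dz": 0, "dx": 0, "dy": -0.02, "twist": 0},
    {"dz": 0, "dx": 0, "dy": -0.04, "twist": 0},
    {"dz": 0, "dx": 0, "dy": -0.06, "twist": 0},
    {"dz": 0, "dx": 0, "dy": -0.08, "twist": 0},
    {"dz": 0, "dx": 0, "dy": -0.095, "twist": 0},
    {"dz": 0, "dx": 0, "dy": -0.1, "twist": 0},
    {"dz": 0, "dx": 0, "dy": -0.1, "twist": 0},
    {"dz": 0, "dx": 0, "dy": -0.1, "twist": 0},
    {"dz": 0, "dx": 0, "dy": -0.1, "twist": 0},
    {"dz": 0, "dx": 0, "dy": -0.1, "twist": 0}
  ]
}}

```text
t: 42.25
eef_pos: [0.4234, -0.2297, 0.2444]
tcp_rot: [-1.076, 1.294, 1.078]
force: [0.6, -0.3, 0.7]
gripper_width: 0.0
```

```bash
python3 edge.py 28; python3 - <<'E'
from h import *
s=env.observe();print(s["force"],s["eef_pos"],s["t"])
e=env.get_image("scene"); cv2.imwrite("pics/scene28.png",e["img"][:,:,::-1]); crop(e,320,160,90,100,7,"s28b.png")
d=env.get_image("top"); cv2.imwrite("pics/top28.png",d["img"][:,:,::-1])
E
```

```text
[np.float64(367.13), np.float64(366.92), np.float64(366.72), np.float64(366.5), np.float64(366.2), np.float64(366.81), np.float64(366.06)] 42.4
[-0.82567517  0.548801   -1.17644165] [ 0.42347309 -0.22999048  0.24436209] 42.4
```

View pics/s28b.png

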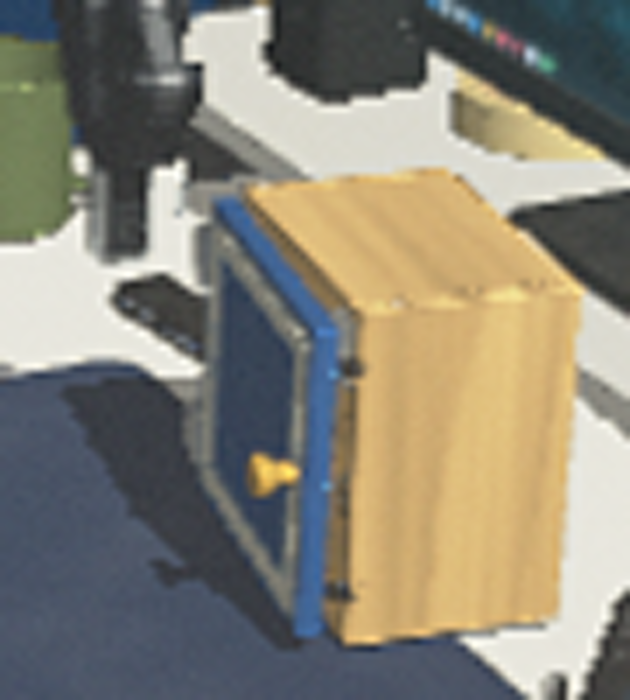

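View pics/top28.png

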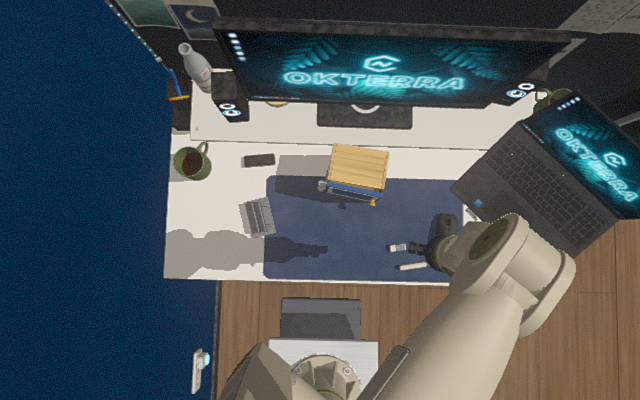

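The door is shut and still: its edge position matches the earlier rest position to within 0.05 px. The robot is clear of everything, and the mug, hub, eraser and marker haven't moved. The mouse is mostly hidden by the arm here, but I never went near it. Handing in.

```bash
python3 -c "
from bench import env
print(env.sign_off()); print(env.observe()['t'])"
```

```text
the job is handed in; nothing more can be done
None
the job is handed in; nothing more can be done
```

The blue door is back on both hinge pins, swung shut against the rubber stops and released. I handed the job in at about 42 s.

- **Hanging:** I gripped the door by its top edge near the knuckles and lowered it in small steps. A brief side force of about 4 N cleared once the pins entered the bores. It seated with the lower knuckle mouth at about 27.8 mm (28 mm expected), and the contact force rose by about 8 N. I held it until then before opening the gripper.
- **Shutting:** I pushed the knob side with closed fingers along the arc. The first push met about 6 N.
- **Closing check that disagreed:** After the first release the door settled about 1–2 mm back from where I had pushed it. The camera fit also put its back face at 59.6–60 mm against 58 mm for the stops. A second push and a light touch showed no force up to the rest position. Just past it, the leaf gave about 1 mm at 4 N. I take the rest position to be on the stops, but a gap of about 1 mm can't be ruled out.
- **Last look:** After the arm withdrew, the door's edge stayed within about 0.05 px. The robot was touching nothing, and the mug, hub, eraser and marker had not moved. The mouse was mostly hidden by the arm in the final picture, so I couldn't check it there.

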